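# Open the sloping chip tray and swing its magnifier over it

## Robot

A 6-joint arm with a two-finger parallel gripper is mounted at the origin on the work surface. World frame = base frame: x ahead of the robot, y to its left, z up, the work surface at z = 0. Lengths are in m, angles in degrees, forces in N, time in s.
With the tool pointing down it reaches from about 0.25 to 0.725 m from the base axis. Payload 9.7 kg.
Tool frame: the origin (TCP) lies at the very end of the fingers, on their centre line; the grasp point (between the pads) lies 19 mm behind it (bot.pinch_z is the distance from the TCP to the grasp point, in m); x points along the fingers, z is the direction in which the jaws open and shut, and the axes are right-handed (so a half turn about x gives the same grasp; the last joint's range is limited). The gripper opens to 85 mm and grips with 20 to 120 N. Pads are 22 mm wide; open, the fingers measure 114 mm over their backs; the gripper's body (76 mm by 85 mm) begins 54 mm behind the grasp point. The pads swing forward as they close: fully open they stand 13 mm farther back than shut.
Start: joints at [-67.265, 4.979, 10.078, 95.1, 0, 90], TCP at [0.213, -0.507, 0.231] pointing down, gripper open.
Joint ranges: [-179.16, 179.16], [-48.56, 103.87], [-65.8, 70.77], [-126.05, 130.52], [-82.76, 87.17], [-180, 180]. Speed limits (degrees/s): [127.2, 127.2, 147.25, 180, 180, 180].

## Interface

Orientations are given as [roll, pitch, yaw] about the fixed x, y, z axes, in that order (R = Rz(yaw) Ry(pitch) Rx(roll)).
In Python, from workcell import bot gives the robot as it stands.
- The arm moves only by the tool play_rows, never from a script. Its argument "rows" is a list of rows, each a list of 3 entries, a list of its own where there are three numbers: the shift along the tool's x, y, z in cm, then the turn about the tool's x in degrees, then the finger opening in cm, from 0 to 8.54. A call has 1 to 12 rows; each row is the pose to reach, as a shift and turn from the pose commanded when the call began, along the tool's axes at that moment; what a row does not reach only later rows make up. A row lasts 1/12 s, in which the tool goes at most 41.7 mm and 7.16 degrees, less where a joint would pass 70% of its speed; a pose out of reach is approached as far as the arm can. A call with a gripper value outside its range is refused whole. The fingers move at their own pace and stop on an object; "squeeze" is the grip in N (left out, the last holds). Time passes only in rows, so rows that repeat a pose let the fingers close. It gives the time, the measured TCP pose, the force and the opening at its end, in the units of the state.
- bot.get_obs(): the state, without advancing time (a new reading comes with each control period).
- bot.camera(name): name is "scene" or "top" or "wrist"; returns (picture, depth): 480x640x3 uint8, blue, green, red; 480x640 float32, m along the optical axis (not along the pixel's ray), 0 where there is no reading.
- bot.camera_model(name): a dict with "fx", "fy", "cx", "cy" (pixels), "k1" (the pictures are not rectified: a ray, as slopes to the right and down, at radius r is drawn at 1 + k1 r^2 times it, then the intrinsics apply), "origin" and "attitude" of the camera in the world; the wrist camera has in their place "mount" (4x4, takes a point from camera to tool coordinates, whose origin is the TCP and whose axes are the tool frame's). Camera axes: x right, y down, z forward; pixel columns grow to the right and rows downward; lengths in m; the calibration is good to about 2 mm. A picture is of the moment at which its call begins: read the wrist's pose just before it. camera_model takes no time and is no camera call.
- bot.job_done(): hands the job in, once; it reports no verdict.
The state is a dict: "time": time; "q": joint angles; "qd": joint speeds; "joint_efforts": joint torques, N m; "ee_pos": TCP position; "tcp_rot": TCP orientation; "wrist_force": force on the tool from outside, world axes, zero at the start; "torque": the same for the moment, N m; "opening": finger opening in m.
Only numpy, scipy, OpenCV 4.12 (cv2) and the standard library are available. Lean on these libraries where they do the work, as an engineer would, in place of code of your own. Each camera call takes 0.05 s, during which the arm holds its last target.

## Task

Open the transponder chip tray so that the chips can be read: lift the low end of its white sliding lid over the stop lip, slide the lid out of the grooves and lay it gently, flat and pull bar up, on the green mat. Fold the tray's magnifier down over the open tray until its lens is parallel to the tray, and leave it holding there by itself. Leave everything else on the desk where it is.

Things in the scene. Friction and masses are not known exactly. Their poses are not given: they have to be found in the camera images.
- tray_lip (a point): Middle of the stop lip across the low end of the fixed grey chip tray, on the lip's top at its inner face, about 69 mm above the desk. The tray (173 x 111 mm) slopes up at 30 deg from here. Axes: x up the slope, y level across the tray, z square to the slope, out of the tray. Lip wall: x = -6 to 0 mm. The lid rests on ledges at z = -4 mm, so the lip stands 4 mm above the lid's underside.
- tray_rail (a point): Middle between the front ends of the tray's two short side rails, at their underside; axes as tray_lip. The rails run from here (98 mm up the slope from the lip) to the high end and alone hold the lid down. Under them is 7 mm for the 4 mm lid: tipped about its high edge, its low end can rise 7.5 mm. Slid 62 mm down the slope the lid is out of the rails. Side play 1.5 mm each side.
- lid: The loose white sliding lid, a 158 x 98 x 4 mm plate of about 95 g with a blue pull bar. Origin: centre of its underside. Axes: x along the lid from the low end (pull bar) to the high end, y across, z out of its top face. At the start it lies closed, its low edge behind the stop lip and its high end under the side rails.
- lid_pull (a point): Centre of the blue pull bar across the lid's top near its low end (10 mm along the lid's x, 44 mm across, 24 mm tall); axes as lid. It is 12 mm above the lid's top face, 16 mm above its underside, 20 mm from its low edge, 59 mm from its centre. Grip it square to the sloping lid, fingers closing along the lid's x, fingertips kept above the lid's top face.
- lid_center (a point): Centre of the lid plate, half-way up its 4 mm; axes as lid.
- lid_foot (a point): Middle of the bottom edge of the lid's low end, the edge held by the stop lip; axes as lid.
- lid_tail (a point): Middle of the bottom edge of the lid's high end, which runs in the grooves under the rails, 158 mm from lid_foot; axes as lid.
- mat_top (a point): Centre of the top face of the green mat (200 x 140 x 3 mm, long side along its x, fixed on the desk) where the lid is to be laid; z up.
- magnifier (a joint): Angle of the magnifier's friction hinge in rad: 0 = lens parallel to the tray, growing as it is raised (1.57: square to the tray). It starts between 1.35 and 1.9; range -0.4 to 2.0, no stop or notch at 0. It stays where it is left; it takes about 2 to 3 N at the grip to move.
- magnifier_grip (a point): Centre of the orange grip barrel (12 mm diameter, 26 mm long, along y) at the magnifier's free end. Its axes turn with the magnifier: x from grip to hinge, y along the barrel, same way as the tray's y. The black lens frame (80 x 90 x 8 mm) begins 24 mm from the barrel's centre; a 12 mm wide tab joins them. Pinch the barrel's two ends across y, or push it. Raised, it is up to 335 mm up.
- magnifier_hinge (a point): Middle of the magnifier's hinge axis, above the tray's high end, 122 mm from magnifier_grip; axes as tray_lip, the hinge axis is y. With the lens parallel to the tray the grip lies 122 mm down the slope (-x) from here, 65 mm above the ledges.
- canister_center (a point): Bystander: centre of the aluminium screw-top canister, 52 mm in diameter, 78 mm tall. Leave it.
- red_fob_center (a point): Bystander: centre of the dark red fob housing, 78 x 36 x 14 mm. Leave it.
- black_fob_center (a point): Bystander: centre of the black fob, 78 x 36 x 14 mm. Leave it.
- pick_center (a point): Bystander: middle of the steel pick tool with a black grip, 165 mm long, 12 mm thick, lying. Leave it.
- key_ring_center (a point): Bystander: centre of the pewter key ring, 34 mm across, 4 mm thick, lying. Leave it.
- chip_carrier_center (a point): Bystander: centre of the grey plastic transponder chip carrier, 56 x 36 x 10 mm. Leave it.

How it is judged (in metres and radians):
On the way, in this order (a step that is already met when the one before it is completed fails the run):
1. the lid's low end is raised above the stop lip while its high end is still in the grooves (z of lid_foot in the frame of tray_lip above 0 m and x of lid_foot in the frame of tray_lip above -0.04 m and z of lid_tail in the frame of tray_lip below 0.001 m and x of lid_tail in the frame of tray_lip above 0.1 m), for 0.1 s.
2. the lid has been slid down the slope until its high end is out from under the rails (x of lid_tail in the frame of tray_lip below 0.097 m).
3. the lid lies flat on the green mat, pull bar up (angle between lid's own z axis and vertical below 0.087 rad and x of lid_center in the frame of mat_top between -0.06 and 0.06 m and y of lid_center in the frame of mat_top between -0.045 and 0.045 m and z of lid_center in the frame of mat_top below 0.006 m), for 0.2 s.
At the end, for the whole second after the job is handed in: The lid lies still, flat (within 5 degrees) and pull bar up on the green mat, its centre within 60 mm of the mat's centre along the mat's long side and 45 mm along its short side; the magnifier holds by itself within 0.1 rad (6 degrees) of parallel to the tray (all of step 3 and linear speed of lid below 0.02 m/s and value of joint magnifier between -0.1 and 0.1 rad and velocity of joint magnifier between -0.03 and 0.03 rad/s); the robot touches nothing.
It fails at once if the lid is dropped or slapped down (faster than 0.4 m/s close above the desk) (linear speed of lid above 0.4 m/s and height (world z) of lid_center below 0.025 m).
It fails at once if a bystander (canister, either fob, pick, key ring, chip carrier) is pushed more than 20 mm (distance of any of canister_center, red_fob_center, black_fob_center, pick_center, key_ring_center, chip_carrier_center from where it was at the start of the episode above 0.02 m).
It also fails if it takes over 67 s, if anything falls off the work surface, if the arm or the gripper's body presses on something with over 40 N, if the wrist force passes 120 N, or if a joint passes its speed limit or range.

## Working session

There is one attempt and no reset: what is moved stays moved. The work goes in short steps, Python scripts to look and compute and a tool call to move; the robot and the scene stay as the last step left them, time stands still between calls to the robot, and variables do not carry over. Pictures are saved under pics/ and viewed, and the job is handed in when it is done.

Besides the shell and the picture viewer there is one more tool, called after "Call:" in YAML: its name, and indented under it one key for each argument. play_rows: Moves the arm, as the interface text tells. Its arguments: {"type":"object","properties":{"rows":{"type":"array"},"squeeze":{"type":"number"}},"required":["rows"]}

```bash
ls; mkdir -p pics
python3 - <<'E'
from workcell import bot
import cv2
print(bot.get_obs())
for n in("scene","top","wrist"):
    print(n,bot.camera_model(n))
import numpy as np
for n in("scene","top","wrist"):
    p,d=bot.camera(n); cv2.imwrite(f"pics/{n}0.png",p); np.save(f"{n}0.npy",d)
print(bot.pinch_z)
E
```

```text
pics
{'time': 0.0, 'q': array([-6.72642665e+01,  5.00768598e+00,  1.00332229e+01,  9.50978709e+01,
       -4.38308883e-05,  8.99982514e+01]), 'qd': array([-0.04628104, -0.00896607, -0.03825389,  0.06673423,  0.00741202,
        0.13834373]), 'joint_efforts': array([-2.10814993e-03, -5.20383489e+01,  4.64808869e+01,  1.59571128e-02,
       -1.99865185e-04,  3.79459254e-05]), 'ee_pos': array([ 0.21247623, -0.50705286,  0.23060479]), 'tcp_rot': array([-179.96703021,   89.92766598,  112.77045199]), 'wrist_force': array([-0.54684004, -0.7434279 ,  0.60775537]), 'torque': array([-0.02617824, -0.04387404,  0.00754194]), 'opening': 0.08531351526852228}
scene {'fx': 538.6759382680253, 'fy': 538.6759382680253, 'cx': 322.7121102324394, 'cy': 233.54170455622614, 'k1': -0.10085496637845788, 'origin': array([1.04849551, 0.11675001, 0.81676432]), 'attitude': array([-142.25598776,   -0.49828231,  102.64624702])}
top {'fx': 514.3490378687409, 'fy': 514.3490378687409, 'cx': 326.3020089989923, 'cy': 236.61756285732622, 'k1': -0.1227384630955916, 'origin': array([ 0.33161793, -0.01240484,  1.16635538]), 'attitude': array([-1.67361525e+02,  4.67957544e-02, -9.26179610e+01])}
wrist {'fx': 366.368099881572, 'fy': 366.368099881572, 'cx': 319.2014185573557, 'cy': 237.96797529378597, 'k1': -0.06629209023537272, 'mount': array([[-7.06239079e-04, -2.82137566e-01,  9.59373699e-01,
        -1.43190522e-01],
       [ 1.41883329e-04, -9.59373957e-01, -2.82137538e-01,
         7.22487846e-02],
       [ 9.99999741e-01, -6.31374207e-05,  7.17577997e-04,
        -9.45294945e-04],
       [ 0.00000000e+00,  0.00000000e+00,  0.00000000e+00,
         1.00000000e+00]])}
0.0187
```

View pics/scene0.png

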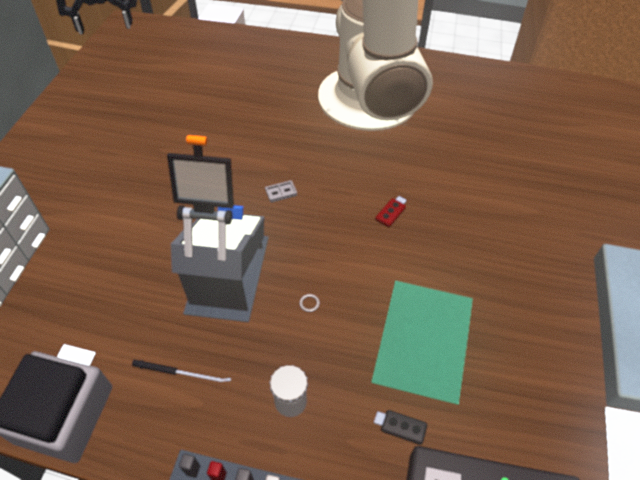

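View pics/top0.png

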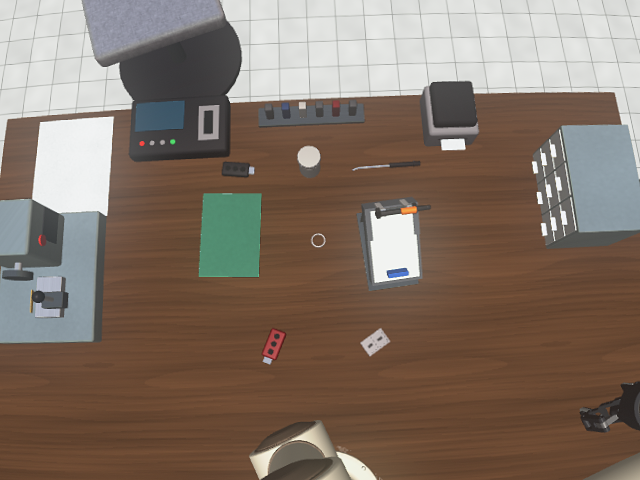

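View pics/wrist0.png

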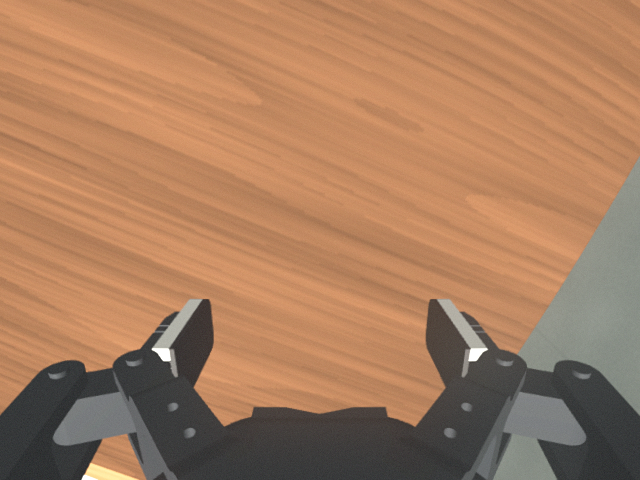

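The top view shows the tray at about (392,245), with the blue pull bar at (398,272). The orange grip is at (408,210), the mat at (230,235), and the low end faces the robot. The tool always points down because it can only turn about its own x. So I'll pinch the bar across its 44 mm width, and let the lid pivot in the grip as I lay it down. Next I measure.

```bash
cat > h.py <<'E'
import numpy as np, cv2
from scipy.spatial.transform import Rotation as Ro
def rot(a): return Ro.from_euler('xyz',a,degrees=True).as_matrix()
def model(bot,n,obs=None):
    m=bot.camera_model(n)
    K=np.array([[m['fx'],0,m['cx']],[0,m['fy'],m['cy']],[0,0,1.]]); D=np.array([m['k1'],0,0,0,0.])
    if n=='wrist':
        M=np.array(m['mount']); R=rot(obs['tcp_rot']); return K,D,R@M[:3,:3],R@M[:3,3]+obs['ee_pos']
    return K,D,rot(m['attitude']),np.array(m['origin'])
def rays(cm,uv):
    K,D,R,o=cm
    # depth = along the axis
    p=cv2.undistortPoints(np.array(uv,float).reshape(-1,1,2),K,D)[:,0]
    return np.c_[p,np.ones(len(p))]@R.T
def pts(cm,uv,z): return rays(cm,uv)*np.array(z)[:,None]+cm[3]
def proj(cm,P):
    K,D,R,o=cm
    return cv2.projectPoints((np.array(P,float).reshape(-1,3)-o)@R,np.zeros(3),np.zeros(3),K,D)[0][:,0]
def cloud(cm,d):
    v,u=np.mgrid[:480,:640]; return pts(cm,np.c_[u.ravel(),v.ravel()],d.ravel()).reshape(480,640,3)
def tri(cms,uvs):
    A=np.zeros((3,3));b=np.zeros(3);
    for cm,uv in zip(cms,uvs):
        r=rays(cm,[uv])[0]; r/=np.linalg.norm(r); Q=np.eye(3)-np.outer(r,r); A+=Q; b+=Q@cm[3]
    X=np.linalg.solve(A,b); return X
E
python3 - <<'E'
from workcell import bot
from h import *
res={}
for n in('top','scene'):
    cm=model(bot,n); p=cv2.imread(f'pics/{n}0.png'); d=np.load(f'{n}0.npy'); C=cloud(cm,d)
    hsv=cv2.cvtColor(p,cv2.COLOR_BGR2HSV)
    reg=(C[...,1]>-.3)&(C[...,1]<.35)&(C[...,0]>.15)&(C[...,0]<.7)&(d>0)
    H,S,V=[hsv[...,i].astype(int) for i in range(3)]
    masks={'blue':(H>105)&(H<130)&(S>150),'orange':(H>5)&(H<20)&(S>200)&(V>150),'green':(H>65)&(H<90)&(S>100),'white':(S<30)&(V>200)&(C[...,2]>.06)&(C[...,1]<-.05)}
    for k,m in masks.items():
        P=C[m&reg]; 
        uv=np.argwhere(m&reg)[:,::-1]
        if len(P)==0: print(n,k,0);continue
        print(n,k,len(P),'uv',uv.mean(0),'med',np.median(P,0).round(4),'min',np.percentile(P,3,0).round(4),'max',np.percentile(P,97,0).round(4))
        if k=='green': print(cv2.boxPoints(cv2.minAreaRect(P[:,:2].astype(np.float32))))
        if k=='white':
            c=np.median(P,0); _,s,vt=np.linalg.svd(P-P.mean(0)); print(vt[2],vt[0], 'rms',s[2]/len(P)**.5)
            print(cv2.boxPoints(cv2.minAreaRect(P[:,:2].astype(np.float32))))
    r=cv2.resize(p[180:320,340:440] if n=='top' else p[120:330,150:290],None,fx=4 if n=='top' else 2.8,fy=4 if n=='top' else 2.8,interpolation=cv2.INTER_CUBIC); cv2.imwrite(f'pics/{n}0z.png',r)
E
```

```text
top blue 72 uv [397.91666667 274.25      ] med [ 0.4829 -0.1686  0.1006] min [ 0.4782 -0.1881  0.097 ] max [ 0.4868 -0.1499  0.1055]
top orange 0
top green 4677 uv [230.33461621 236.72396836] med [0.6019 0.1999 0.003 ] min [ 0.5146  0.1358 -0.0013] max [0.6939 0.2652 0.0072]
[[0.506458   0.13539931]
 [0.6993796  0.12669736]
 [0.705653   0.26577684]
 [0.5127314  0.2744788 ]]
top white 2673 uv [393.56939768 245.72166105] med [ 0.5423 -0.1618  0.108 ] min [ 0.4806 -0.211   0.0722] max [ 0.5982 -0.119   0.1404]
[-0.49958914 -0.05172065  0.8647171 ] [-0.85838497 -0.10475655 -0.50219648] rms 0.0020241020163065332
[[ 0.47239494 -0.12106948]
 [ 0.48207438 -0.21986677]
 [ 0.6190183  -0.20645003]
 [ 0.6093389  -0.10765274]]
scene blue 133 uv [234.60902256 211.0075188 ] med [ 0.4899 -0.1573  0.0981] min [ 0.4829 -0.1861  0.0879] max [ 0.495  -0.1488  0.1047]
scene orange 147 uv [196.40136054 139.40816327] med [ 0.5634 -0.1603  0.3299] min [ 0.5564 -0.1727  0.3255] max [ 0.567  -0.1488  0.3329]
scene green 8163 uv [424.10890604 339.79125322] med [0.6146 0.2001 0.0035] min [0.5188 0.1357 0.0008] max [0.6953 0.2642 0.0062]
[[0.5066164  0.13648179]
 [0.6997157  0.12697089]
 [0.706472   0.2641444 ]
 [0.5133727  0.2736553 ]]
scene white 1474 uv [221.40976934 230.83514247] med [ 0.555  -0.1536  0.116 ] min [ 0.4818 -0.2078  0.076 ] max [ 0.6113 -0.1185  0.215 ]
[-0.66062972 -0.15453535  0.73463406] [-0.74713948  0.03999022 -0.66346317] rms 0.012542823328901213
[[ 0.46727768 -0.12146331]
 [ 0.48016563 -0.22238863]
 [ 0.62527966 -0.20385791]
 [ 0.6123917  -0.1029326 ]]
```

View pics/top0z.png

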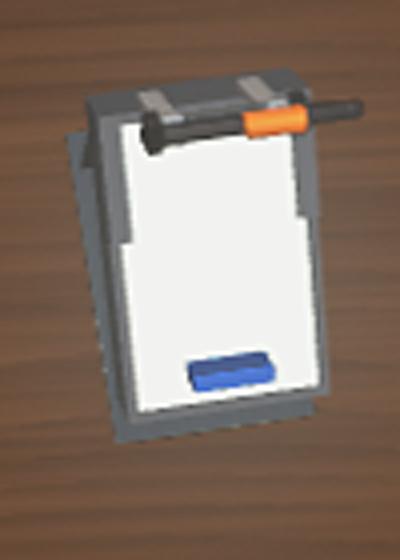

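View pics/scene0z.png

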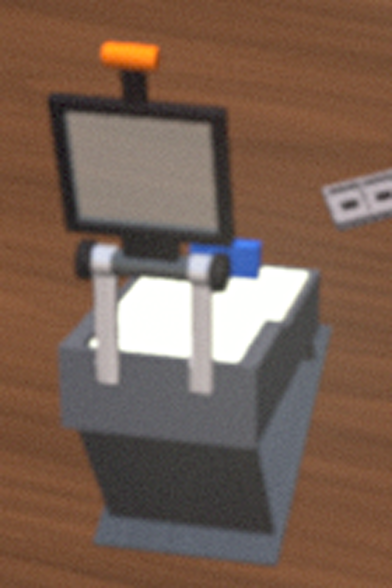

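The zooms show the tray yawed about 5.6°, the bar near the low end, and the magnifier roughly upright with its grip at z≈0.33, clear of the bar. Next I work out the move to view the bar with the wrist camera.

```bash
cat > mv.py <<'E'
from workcell import bot
from h import *
def shift(target,yawz=None):
    """target TCP world; yawz: wanted heading (deg) of tool z"""
    o=bot.get_obs(); R=rot(o['tcp_rot']); s=R.T@(np.array(target)-o['ee_pos'])*100
    print('t',round(o['time'],2),'pos',o['ee_pos'].round(4),'shift cm',s.round(2))
    z=R[:,2]; h=np.degrees(np.arctan2(z[1],z[0])); print('tool z heading',h.round(2),'y axis',R[:,1].round(3),'x',R[:,0].round(3))
    if yawz is not None:
        # turn about tool x (down): +turn lowers heading
        print('turn',((h-yawz+180)%360-180).round(2))
E
python3 -c "
from mv import *
shift([.43,-.16,.30],95.6)"
```

```text
t 0.15 pos [ 0.2125 -0.5071  0.2307] shift cm [ -6.9   33.48 -23.62]
tool z heading -67.27 y axis [ 0.922  0.386 -0.   ] x [-0.     0.001 -1.   ]
turn -162.87
```

Call:
play_rows:
  rows:
    - [[-6,0,0],0,8.5]
    - [[-9,4,-3],-7,8.5]
    - [[-9,7,-5],-14,8.5]
    - [[-9,10,-7],-21,8.5]
    - [[-9,13,-9],-28,8.5]
    - [[-9,16,-11],-35,8.5]
    - [[-9,19,-13],-42,8.5]
    - [[-9,22,-15],-49,8.5]
    - [[-9,25,-17],-56,8.5]
    - [[-9,28,-19],-63,8.5]
    - [[-9,31,-21],-70,8.5]
    - [[-9,33.5,-23.6],-77,8.5]

```text
time: 1.15
ee_pos: [0.4314, -0.1586, 0.3207]
tcp_rot: [149.5, 90.0, 159.6]
wrist_force: [0.3, -1.1, -1.1]
opening: 0.0852
```

```bash
python3 -c "
from mv import *
print(bot.get_obs()['q'])
shift([.40,-.16,.30],95.6)"
```

```text
[-2.01890711e+01 -4.26514522e+00  1.09613216e+01  1.05249219e+02
  9.74584497e-05  5.97303315e+01]
t 1.15 pos [ 0.4314 -0.1586  0.3207] shift cm [ 2.07  0.42 -3.12]
tool z heading 10.08 y axis [-0.175  0.985  0.   ] x [-0.  0. -1.]
turn -85.52
```

Call:
play_rows:
  rows:
    - [[0.5,0,-1],-7,8.5]
    - [[1,0,-2],-14,8.5]
    - [[2,0.4,-3],-21,8.5]
    - [[2,0.4,-3],-28,8.5]
    - [[2,0.4,-3],-35,8.5]
    - [[2,0.4,-3],-42,8.5]
    - [[2,0.4,-3],-49,8.5]
    - [[2,0.4,-3],-56,8.5]
    - [[2,0.4,-3],-63,8.5]
    - [[2,0.4,-3],-70,8.5]
    - [[2,0.4,-3],-77,8.5]
    - [[2,0.4,-3],-84,8.5]

```text
time: 2.15
ee_pos: [0.4, -0.1612, 0.3011]
tcp_rot: [63.0, 90.0, 157.1]
wrist_force: [0.1, -0.6, -0.3]
opening: 0.0849
```

```bash
python3 -c "
from mv import *
o=bot.get_obs(); p,d=bot.camera('wrist'); cv2.imwrite('pics/w1.png',p); np.savez('w1.npz',d=d,ee=o['ee_pos'],r=o['tcp_rot'])
shift([.45,-.168,.24],95.6)"
```

```text
t 2.2 pos [ 0.4    -0.1612  0.3011] shift cm [ 6.11 -4.93 -1.08]
tool z heading 94.6 y axis [-0.997 -0.08   0.   ] x [-0.  0. -1.]
turn -1.0
```

View pics/w1.png

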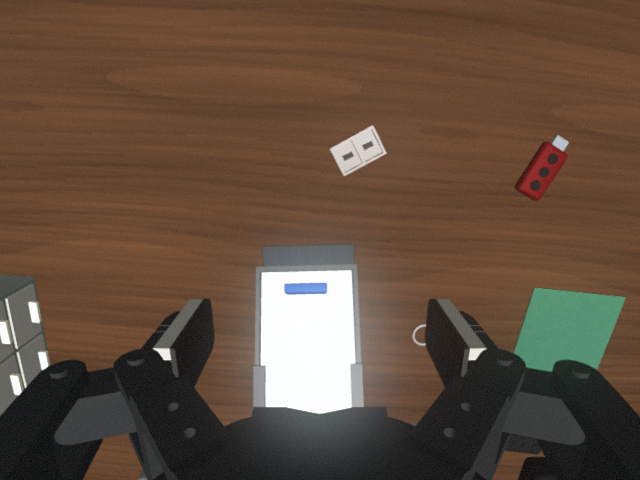

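The picture shows the bar at (305,288), the lip edge at about (307,268), the rails starting at about row 367, and the mat on the right. I'll move closer for a second view.

Call:
play_rows:
  rows:
    - [[2,0,0],-1,8.5]
    - [[4,0,-0.5],-1,8.5]
    - [[6,0,-1],-1,8.5]
    - [[6,0,-1],-1,8.5]

```text
time: 2.53
ee_pos: [0.3997, -0.1712, 0.2377]
tcp_rot: [63.8, 89.7, 158.4]
wrist_force: [0.3, 0.7, -0.9]
opening: 0.085
```

```bash
python3 -c "
from mv import *
o=bot.get_obs(); p,d=bot.camera('wrist'); cv2.imwrite('pics/w2.png',p); np.savez('w2.npz',d=d,ee=o['ee_pos'],r=o['tcp_rot'])
cv2.imwrite('pics/w2z.png',cv2.resize(p[220:420,180:440],None,fx=3,fy=3))
print(o['ee_pos'],o['tcp_rot'])
for k in ('1','2'):
    f=np.load(f'w{k}.npz'); cm=model(bot,'wrist',dict(ee_pos=f['ee'],tcp_rot=f['r'])); p=cv2.imread(f'pics/w{k}.png'); C=cloud(cm,f['d'])
    hsv=cv2.cvtColor(p,cv2.COLOR_BGR2HSV).astype(int); H,S,V=hsv[...,0],hsv[...,1],hsv[...,2]
    bl=(H>100)&(H<130)&(S>120)&(C[...,2]<.2)&(abs(C[...,0]-.48)<.04)
    uv=np.argwhere(bl)[:,::-1].astype(np.float32); print('blue rect',cv2.minAreaRect(uv)); P=C[bl]; print(len(P),P.mean(0),np.percentile(P,2,0),np.percentile(P,98,0))
    w=(S<40)&(V>220)&(C[...,2]>.06)&(C[...,2]<.17)&(abs(C[...,1]+.16)<.07)&(abs(C[...,0]-.53)<.08)
    w=cv2.erode(w.astype(np.uint8),np.ones((3,3)))>0
    P=C[w]; m=P.mean(0); _,s,vt=np.linalg.svd(P-m,full_matrices=False); n=vt[2]*np.sign(vt[2][2]); print('plane',n,m,s[2]/len(P)**.5,'tilt',np.degrees(np.arccos(n[2])),'az',np.degrees(np.arctan2(-n[1],-n[0])))
"
```

```text
[ 0.39970428 -0.17122893  0.23770647] [ 63.82888111  89.71687553 158.38449554]
blue rect ((305.0, 288.0), (8.0, 40.0), 90.0)
339 [ 0.48291694 -0.16922504  0.10155057] [ 0.47859607 -0.18867551  0.09891122] [ 0.48810172 -0.14883062  0.10405456]
plane [-0.49724287 -0.04910225  0.86622082] [ 0.54112189 -0.16236987  0.10777595] 0.0008147643689151704 tilt 29.977599807634817 az 5.639618492605758
blue rect ((289.0, 317.0), (2.0, 0.0), -90.0)
2 [ 0.48223179 -0.18935655  0.10031085] [ 0.4814761  -0.18942032  0.10001618] [ 0.48298748 -0.18929278  0.10060553]
plane [-0.49772603 -0.04915284  0.86594041] [ 0.52124237 -0.16465001  0.09621845] 0.0007648256548074509 tilt 30.009738168077153 az 5.639947154919582
```

View pics/w2z.png

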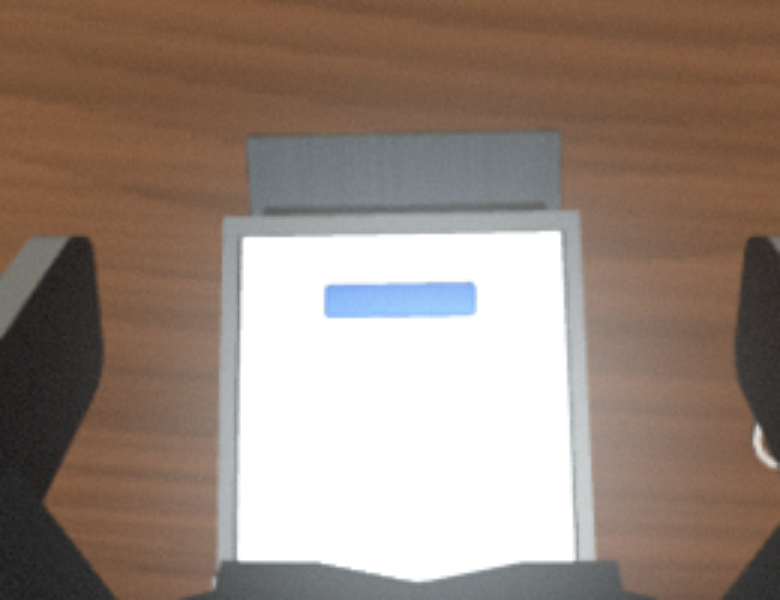

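```bash
cat > geo.py <<'E'
from mv import *
az=np.radians(5.64); c,s=np.cos(az),np.sin(az)
ex=np.array([np.cos(np.pi/6)*c,np.cos(np.pi/6)*s,.5]); ey=np.array([-s,c,0]); ez=np.cross(ex,ey)
T=np.c_[ex,ey,ez]
E
python3 -c "
from geo import *
f=np.load('w2.npz'); cm=model(bot,'wrist',dict(ee_pos=f['ee'],tcp_rot=f['r'])); C=cloud(cm,f['d'])
top=C[316:325,291:336].reshape(-1,3); l=top@T; print('top in tray axes',np.median(l,0),l.std(0))
full=C[305:335,270:350].reshape(-1,3)@T
m=full[full[:,2]>np.median(l[:,2])-.004]; print(len(m),m.min(0),m.max(0))
wh=C[345:380,280:350].reshape(-1,3)@T; print('lid z',np.median(wh[:,2]))
bc=np.array([(m.min(0)+m.max(0))[0]/2,(m.min(0)+m.max(0))[1]/2,np.median(l[:,2])-.012]); print('bar centre',T@bc, 'lid-based z',T@np.r_[bc[:2],np.median(wh[:,2])+.012])
print('width edges image pts', pts(cm,[[263-3,299],[367,297],[288,320],[338,320]],[f['d'][301,263],f['d'][301,364],f['d'][320,291],f['d'][320,335]])@T)
#scene cam check of bar: triangulate w2 center top and w1
f1=np.load('w1.npz'); cm1=model(bot,'wrist',dict(ee_pos=f1['ee'],tcp_rot=f1['r']))
print('tri',tri([cm1,cm],[(305,288),(313.3,320)]))
"
```

```text
top in tray axes [ 0.45251602 -0.21533597 -0.14400433] [0.00223627 0.01106293 0.02738259]
622 [ 0.44676328 -0.23694073 -0.14794369] [ 0.45891435 -0.19308967  0.17523572]
lid z -0.16795680071030988
bar centre [ 0.48902719 -0.1677669   0.09131569] lid-based z [ 0.48900354 -0.16776923  0.09135686]
width edges image pts [[ 0.43212093 -0.26495261 -0.16749104]
 [ 0.43203526 -0.16556722 -0.16708967]
 [ 0.45217095 -0.23659599 -0.14277378]
 [ 0.45284902 -0.19399991 -0.14460158]]
tri [ 0.48422702 -0.16864761  0.09908765]
```

```bash
python3 -c "
from geo import *
shift([.486,-.168,.085],95.64)"
```

```text
t 2.58 pos [ 0.3999 -0.1711  0.2398] shift cm [15.46 -8.65 -0.4 ]
tool z heading 94.57 y axis [-0.997 -0.08   0.003] x [-0.003  0.001 -1.   ]
turn -1.07
```

Call:
play_rows:
  rows:
    - [[2,-3,-0.2],-1,8.5]
    - [[4,-6,-0.3],-1,8.5]
    - [[7,-8.6,-0.4],-1,7]
    - [[10,-8.6,-0.4],-1,7]
    - [[12,-8.6,-0.4],-1,7]
    - [[12,-8.6,-0.4],-1,7]
    - [[12,-8.6,-0.4],-1,7]

```text
time: 3.17
ee_pos: [0.4867, -0.1679, 0.1221]
tcp_rot: [59.8, 90.0, 155.5]
wrist_force: [0.5, 0.3, 0.3]
opening: 0.0702
```

```bash
python3 -c "
from geo import *
shift([.486,-.168,.085],95.64)
o=bot.get_obs(); p,d=bot.camera('wrist'); cv2.imwrite('pics/w3.png',p);print(o['opening'])
p,d=bot.camera('scene'); cv2.imwrite('pics/s3.png',cv2.resize(p[60:330,100:400],None,fx=2,fy=2))
"
```

```text
t 3.17 pos [ 0.4867 -0.1679  0.1221] shift cm [ 3.71  0.07 -0.  ]
tool z heading 95.68 y axis [-0.995 -0.099  0.001] x [-0.001  0.    -1.   ]
turn 0.04
0.0701881202446009
```

View pics/w3.png

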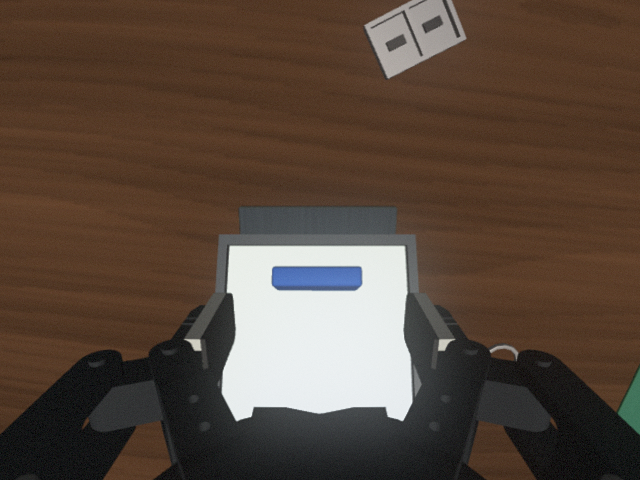

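View pics/s3.png

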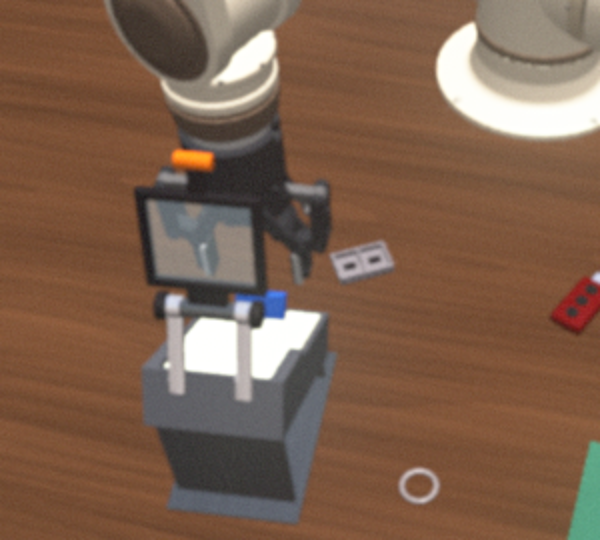

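The bar sits centred between the fingers at (317,278), and the gripper is clear of the magnifier. I'll descend and grip.

Call:
play_rows:
  rows:
    - [[1,0,0],0,7]
    - [[2,0,0],0,7]
    - [[3,0.1,0],0,7]
    - [[3.5,0.1,0],0,6]
    - [[3.7,0.1,0],0,6]
    - [[3.7,0.1,0],0,6]
  squeeze: 40

```text
time: 3.77
ee_pos: [0.4853, -0.1681, 0.0835]
tcp_rot: [66.3, 89.9, 162.0]
wrist_force: [-0.5, -0.9, 0.0]
opening: 0.0601
```

```bash
python3 -c "
from geo import *
shift([.486,-.168,.085],95.64)
o=bot.get_obs(); print(o['wrist_force']); p,d=bot.camera('wrist'); cv2.imwrite('pics/w4.png',p)
"
```

```text
t 3.77 pos [ 0.4853 -0.1681  0.0835] shift cm [-0.15 -0.07  0.  ]
tool z heading 95.73 y axis [-0.995 -0.1    0.001] x [-0.001  0.    -1.   ]
turn 0.09
[-0.48923308 -0.85978389  0.00608122]
```

View pics/w4.png

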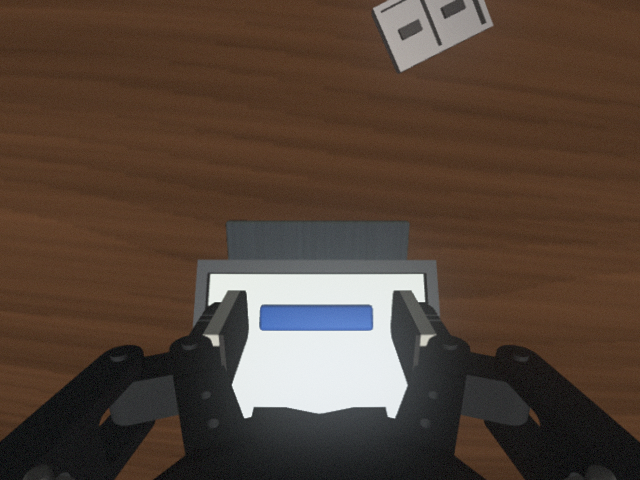

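The picture shows the pads straddling the bar, which is at (316,318), with no contact force. I'll back up 1 mm and close.

Call:
play_rows:
  rows:
    - [[-0.1,-0.1,0],0,4.5]
    - [[-0.1,-0.1,0],0,4]
    - [[-0.1,-0.1,0],0,3.8]
    - [[-0.1,-0.1,0],0,3.8]
    - [[-0.1,-0.1,0],0,3.8]
    - [[-0.1,-0.1,0],0,3.8]
  squeeze: 40

```text
time: 4.32
ee_pos: [0.4871, -0.1683, 0.0862]
tcp_rot: [-113.3, 89.9, -17.5]
wrist_force: [-1.6, 1.4, 5.4]
opening: 0.0425
```

```bash
python3 -c "
from geo import *
shift([.486,-.168,.085],95.64)
o=bot.get_obs(); print(o['wrist_force'],o['opening']); p,d=bot.camera('wrist'); cv2.imwrite('pics/w5.png',p)
"
```

```text
t 4.32 pos [ 0.4871 -0.1683  0.0862] shift cm [0.12 0.11 0.04]
tool z heading 95.73 y axis [-0.995 -0.1   -0.001] x [ 0.001 -0.    -1.   ]
turn 0.09
[-1.55428862  1.44257585  5.38899279] 0.0425097987917937
```

View pics/w5.png

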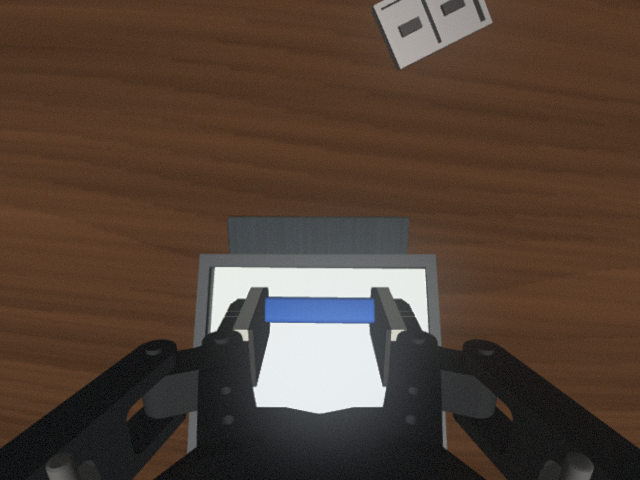

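The bar is gripped at an opening of 42.5 mm. Next I lift it along the slope normal.

Call:
play_rows:
  rows:
    - [[-0.1,0.05,0],0,3.8]
    - [[-0.2,0.12,0],0,3.8]
    - [[-0.3,0.18,0],0,3.8]
    - [[-0.4,0.23,0],0,3.8]
    - [[-0.45,0.26,0],0,3.8]
    - [[-0.45,0.26,0],0,3.8]
  squeeze: 50

```text
time: 4.87
ee_pos: [0.4839, -0.1684, 0.0897]
tcp_rot: [80.5, 90.0, 176.2]
wrist_force: [0.8, 0.6, -1.7]
opening: 0.0425
```

```bash
cat > look.py <<'E'
from geo import *
import sys
k=sys.argv[1]
o=bot.get_obs(); print(round(o['time'],2),o['ee_pos'].round(4),'F',o['wrist_force'].round(1),'T',o['torque'].round(2),o['opening'].round(4)); p,d=bot.camera('wrist'); cv2.imwrite(f'pics/w{k}.png',p)
np.savez(f'w{k}.npz',d=d,ee=o['ee_pos'],r=o['tcp_rot'])
C=cloud(model(bot,'wrist',o),d); hsv=cv2.cvtColor(p,cv2.COLOR_BGR2HSV).astype(int)
w=(hsv[...,1]<40)&(hsv[...,2]>170)&(d>0); w[:,:265]=0; w[:,375:]=0; w[400:]=0; w[:260]=0
w=cv2.erode(w.astype(np.uint8),np.ones((5,5)))>0
P=C[w]; P=P[abs(P-np.median(P,0)).max(1)<.1]; m=P.mean(0); _,s,vt=np.linalg.svd(P-m,full_matrices=False); n=vt[2]*np.sign(vt[2][2]); print('lid plane tilt',np.degrees(np.arccos(n[2])),len(P),s[2]/len(P)**.5, 'n',n.round(3), 'm',m.round(4), 'm tray axes', (m@T).round(4))
E
python3 look.py 6
```

```text
Traceback (most recent call last):
  File "look.py", line 4, in <module>
    o=bot.get_obs(); print(round(o['time'],2),o['ee_pos'].round(4),'F',o['wrist_force'].round(1),'T',o['torque'].round(2),o['opening'].round(4)); p,d=bot.camera('wrist'); cv2.imwrite(f'pics/w{k}.png',p)
                                                                                                                          ^^^^^^^^^^^^^^^^^^
AttributeError: 'float' object has no attribute 'round'
```

```bash
sed -i "s/o\['opening'\].round(4)/round(o['opening'],4)/" look.py; python3 look.py 6
```

```text
4.87 [ 0.4839 -0.1684  0.0897] F [ 0.8  0.6 -1.7] T [ 0.01 -0.15 -0.  ] 0.0425
lid plane tilt 28.88675723977886 9062 0.0006585566414335062 n [-0.481 -0.047  0.876] m [ 0.5015 -0.1656  0.0898] m tray axes [ 0.463  -0.2141 -0.1637]
```

View pics/w6.png

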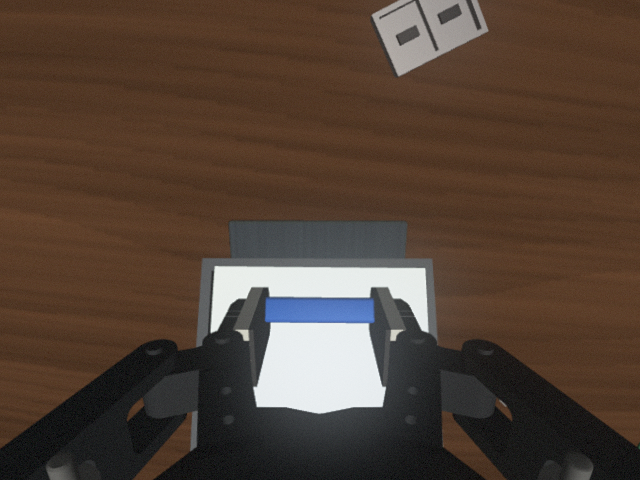

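The lid is gripped and its low end is up by about 4.8 mm, with the plane tilt down from 30.0° to 28.9°. I'll raise it another 1.2 mm and hold for step 1.

Call:
play_rows:
  rows:
    - [[-0.05,0.03,0],0,3.8]
    - [[-0.1,0.06,0],0,3.8]
    - [[-0.1,0.06,0],0,3.8]
    - [[-0.1,0.06,0],0,3.8]

```text
time: 5.25
ee_pos: [0.4834, -0.1684, 0.0906]
tcp_rot: [76.6, 90.0, 172.3]
wrist_force: [1.7, -1.0, -1.5]
opening: 0.0428
```

```bash
python3 look.py 7
```

```text
5.25 [ 0.4834 -0.1684  0.0906] F [ 1.7 -1.  -1.5] T [-0.02 -0.01 -0.03] 0.0428
lid plane tilt 28.172128581273057 8899 0.0006498045617796476 n [-0.47  -0.047  0.882] m [ 0.5006 -0.1657  0.0903] m tray axes [ 0.4625 -0.2141 -0.1627]
```

Foot is now about 2 mm above the lip and the tail about 1 mm up in the grooves. I'll slide it down the slope, easing it up slightly.

Call:
play_rows:
  rows:
    - [[0.25,0.43,0],0,3.8]
    - [[0.5,0.87,0],0,3.8]
    - [[0.8,1.4,0],0,3.8]
    - [[1.1,1.95,0],0,3.8]
    - [[1.4,2.5,0],0,3.8]
    - [[1.7,3.05,0],0,3.8]
    - [[1.7,3.05,0],0,3.8]

```text
time: 5.88
ee_pos: [0.4517, -0.1715, 0.0731]
tcp_rot: [73.4, 89.9, 169.1]
wrist_force: [0.3, -0.6, -2.4]
opening: 0.0423
```

```bash
python3 look.py 8
```

```text
5.88 [ 0.4517 -0.1715  0.0731] F [ 0.3 -0.6 -2.4] T [0.01 0.21 0.02] 0.0423
lid plane tilt 28.35355883520491 9187 0.0006636328822117638 n [-0.472 -0.048  0.88 ] m [ 0.4696 -0.1684  0.0732] m tray axes [ 0.4269 -0.2138 -0.162 ]
```

View pics/w8.png

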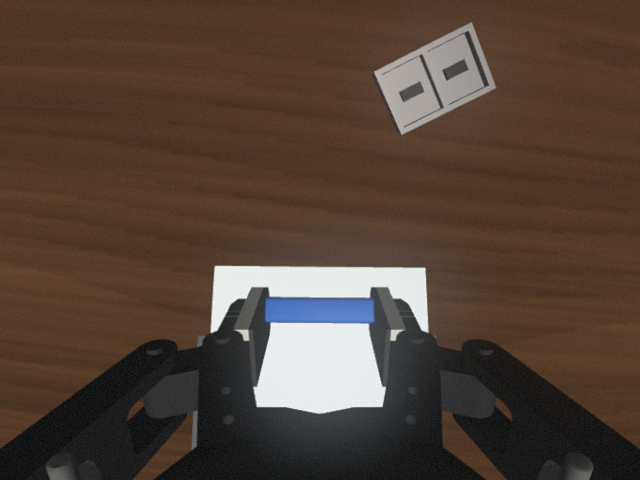

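The lid's low end now overhangs the lip, with 36 mm slid. I continue to about 75 mm.

Call:
play_rows:
  rows:
    - [[0.25,0.43,0],0,3.8]
    - [[0.5,0.9,0],0,3.8]
    - [[0.8,1.45,0],0,3.8]
    - [[1.1,2.0,0],0,3.8]
    - [[1.4,2.55,0],0,3.8]
    - [[1.65,3.0,0],0,3.8]
    - [[1.9,3.45,0],0,3.8]
    - [[1.9,3.45,0],0,3.8]

```text
time: 6.6
ee_pos: [0.4179, -0.1749, 0.0543]
tcp_rot: [67.4, 90.0, 163.1]
wrist_force: [-0.8, -0.7, -1.3]
opening: 0.0424
```

```bash
python3 look.py 9; python3 -c "
from geo import *
p,d=bot.camera('scene'); cv2.imwrite('pics/s9.png',cv2.resize(p[60:330,100:400],None,fx=2,fy=2))"
```

```text
6.6 [ 0.4179 -0.1749  0.0543] F [-0.8 -0.7 -1.3] T [ 0.07  0.04 -0.01] 0.0424
lid plane tilt 29.56425727754111 9270 0.0006643650754455179 n [-0.491 -0.049  0.87 ] m [ 0.4356 -0.1722  0.0546] m tray axes [ 0.388  -0.2142 -0.161 ]
```

View pics/s9.png

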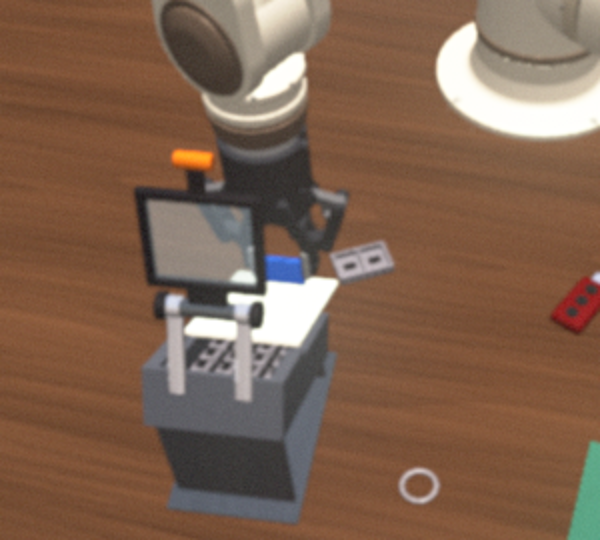

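The scene view shows the lid slid out, with the chips visible under the rails' end and the tail out of the rails. Next I lift and pull it back, away from the magnifier.

Call:
play_rows:
  rows:
    - [[-0.5,0.3,0],0,3.8]
    - [[-1.2,0.8,0],0,3.8]
    - [[-2.2,1.5,0],0,3.8]
    - [[-3.4,2.3,0],0,3.8]
    - [[-4.7,3.2,0],0,3.8]
    - [[-6,4,0],0,3.8]
    - [[-7,4.6,0],0,3.8]
    - [[-7.5,5,0],0,3.8]
    - [[-7.5,5,0],0,3.8]
  squeeze: 60

```text
time: 7.45
ee_pos: [0.3691, -0.1803, 0.1315]
tcp_rot: [-123.5, 89.9, -27.8]
wrist_force: [-0.7, 0.1, -0.1]
opening: 0.042
```

```bash
python3 look.py 10; python3 -c "
from geo import *
shift([.45,.203,.13],87.4)"
```

```text
7.45 [ 0.3691 -0.1803  0.1315] F [-0.7  0.1 -0.1] T [-0.01  0.04 -0.01] 0.042
lid plane tilt 29.6807317735478 9128 0.0006526489599875134 n [-0.493 -0.048  0.869] m [ 0.387  -0.1777  0.1319] m tray axes [ 0.3843 -0.2149 -0.0696]
t 7.5 pos [ 0.3693 -0.1802  0.1305] shift cm [ 3.000e-02 -1.185e+01  3.733e+01]
tool z heading 95.71 y axis [-0.995 -0.099 -0.001] x [ 0.001 -0.001 -1.   ]
turn 8.31
```

View pics/w10.png

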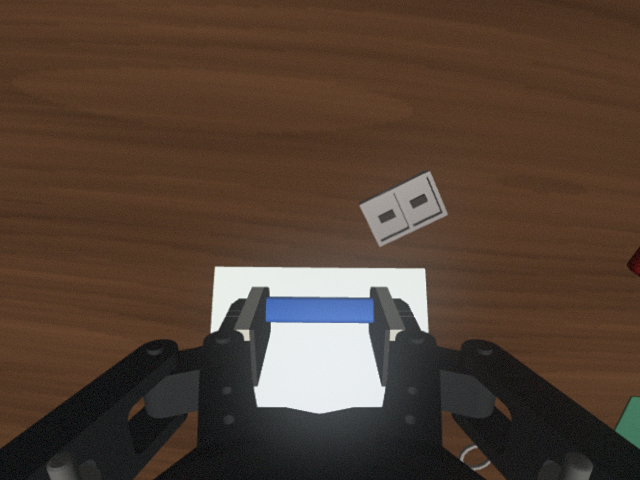

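The lid is held firmly at 29.7° tilt. I'll carry it to the mat.

Call:
play_rows:
  rows:
    - [[0,0,1],0,3.8]
    - [[0,0,2.5],0,3.8]
    - [[0,0,5],1,3.8]
    - [[0,0,8],2,3.8]
    - [[0,0,11],3,3.8]
    - [[0,0,14],4,3.8]
    - [[0,-0.5,17],5,3.8]
    - [[0,-2,20],6,3.8]
    - [[0,-4,23],7,3.8]
    - [[0,-5,26],8.3,3.8]
    - [[0,-6,28.5],8.3,3.8]
    - [[0,-7,31],8.3,3.8]

```text
time: 8.5
ee_pos: [0.4072, 0.1378, 0.1288]
tcp_rot: [104.5, 89.9, -168.0]
wrist_force: [0.3, -1.2, -0.7]
opening: 0.0424
```

Call:
play_rows:
  rows:
    - [[0,-1,2],0,3.8]
    - [[0,-2.2,3.5],0,3.8]
    - [[0,-3.2,4.5],0,3.8]
    - [[0,-4,5],0,3.8]
    - [[0,-4,5],0,3.8]
    - [[0,-4,5],0,3.8]

```text
time: 9.0
ee_pos: [0.4495, 0.1836, 0.129]
tcp_rot: [115.8, 89.9, -156.7]
wrist_force: [0.2, -0.2, -1.7]
opening: 0.0423
```

```bash
python3 look.py 11; python3 -c "
from geo import *
shift([.522,.203,.035],87.4)
p,d=bot.camera('scene'); cv2.imwrite('pics/s11.png',p)"
```

```text
9.0 [0.4495 0.1836 0.129 ] F [ 0.2 -0.2 -1.7] T [ 0.01  0.06 -0.05] 0.0423
lid plane tilt 29.466285575749147 8941 0.0006552185459007607 n [-0.491  0.023  0.871] m [0.4673 0.1837 0.1292] m tray axes [ 0.4829  0.1369 -0.1296]
t 9.05 pos [0.4494 0.1833 0.1293] shift cm [ 9.42 -7.18  2.3 ]
tool z heading 87.43 y axis [-0.999  0.045  0.001] x [-0.001 -0.001 -1.   ]
turn 0.03
```

View pics/s11.png

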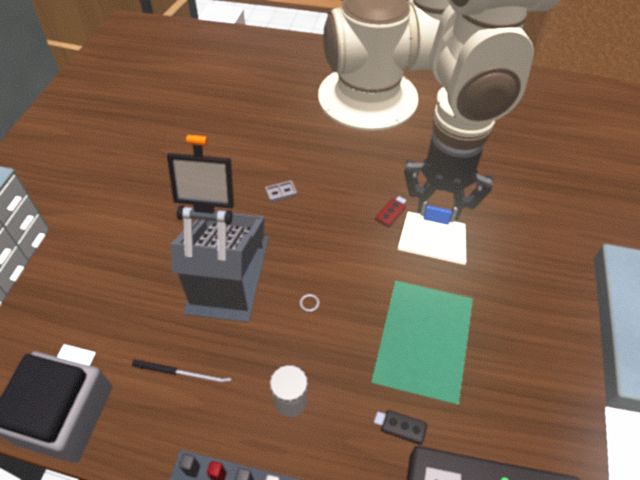

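View pics/w11.png

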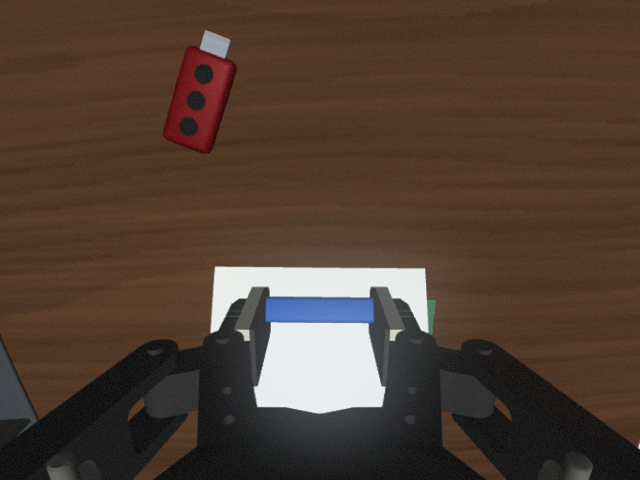

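The lid is hanging on the robot side of the mat, and the bystanders look undisturbed. I'll move over the mat and go down to about 13 mm above touch.

Call:
play_rows:
  rows:
    - [[0.3,-1,0.5],0,3.8]
    - [[1,-3,1],0,3.8]
    - [[2,-5,1.6],0,3.8]
    - [[3.5,-6.5,2],0,3.8]
    - [[5,-7.2,2.3],0,3.8]
    - [[6.5,-7.2,2.3],0,3.8]
    - [[7.8,-7.2,2.3],0,3.8]
    - [[8.8,-7.2,2.3],0,3.8]
    - [[9.4,-7.2,2.3],0,3.8]
    - [[9.4,-7.2,2.3],0,3.8]

```text
time: 9.93
ee_pos: [0.5221, 0.2029, 0.0347]
tcp_rot: [113.5, 89.9, -159.1]
wrist_force: [0.6, 0.1, -0.8]
opening: 0.042
```

```bash
python3 look.py 12; python3 -c "
from geo import *
shift([.522,.203,.022],87.4)"
```

```text
9.93 [0.5221 0.2029 0.0347] F [ 0.6  0.1 -0.8] T [-0.01  0.03 -0.02] 0.042
lid plane tilt 29.484200488783117 9292 0.0006550288934984564 n [-0.492  0.023  0.87 ] m [0.5401 0.2033 0.035 ] m tray axes [ 0.5003  0.1492 -0.2484]
t 9.98 pos [0.5226 0.2032 0.0357] shift cm [ 1.37  0.06 -0.02]
tool z heading 87.43 y axis [-0.999  0.045  0.   ] x [-0. -0. -1.]
turn 0.03
```

Call:
play_rows:
  rows:
    - [[0.4,0,0],0,3.8]
    - [[0.8,0,0],0,3.8]
    - [[1.1,0,0],0,3.8]
    - [[1.3,-0.1,0],0,3.8]
    - [[1.4,-0.3,0],0,3.8]
    - [[1.45,-0.5,0],0,3.8]
    - [[1.45,-0.5,0],0,3.8]
  squeeze: 25

```text
time: 10.57
ee_pos: [0.5278, 0.2034, 0.0224]
tcp_rot: [27.1, 90.0, 114.5]
wrist_force: [-5.6, 0.4, 10.1]
opening: 0.0423
```

```bash
python3 look.py 13
```

```text
10.57 [0.5278 0.2034 0.0224] F [-5.6  0.4 10.1] T [-0.2   1.57 -0.04] 0.0423
lid plane tilt 27.086730999510213 9561 0.0006538921594700181 n [-0.455  0.022  0.89 ] m [0.5449 0.2037 0.0217] m tray axes [ 0.4978  0.1492 -0.2623]
```

View pics/w13.png

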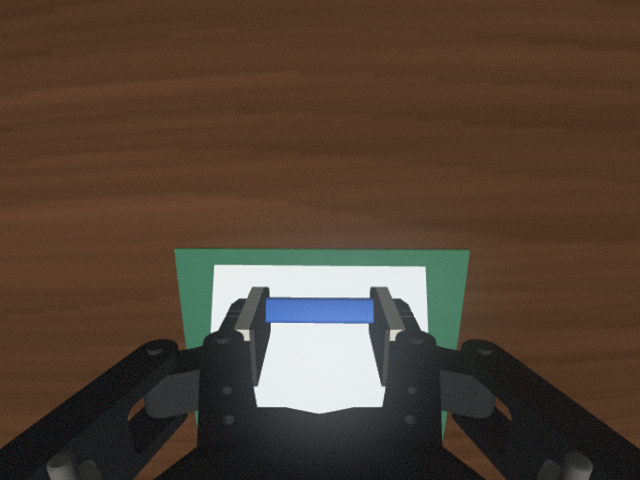

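It's working: the foot is on the mat and the lid is pivoting in the grip (27.1°), with 10 N upward. I continue pressing and dragging.

Call:
play_rows:
  rows:
    - [[0.08,-0.2,0],0,3.8]
    - [[0.16,-0.4,0],0,3.8]
    - [[0.24,-0.6,0],0,3.8]
    - [[0.32,-0.8,0],0,3.8]
    - [[0.4,-1.0,0],0,3.8]
    - [[0.4,-1.0,0],0,3.8]
  squeeze: 20

```text
time: 11.12
ee_pos: [0.5383, 0.2033, 0.0191]
tcp_rot: [-27.8, 89.9, 59.7]
wrist_force: [-6.0, 0.4, 13.6]
opening: 0.0421
```

```bash
python3 look.py 14
```

```text
11.12 [0.5383 0.2033 0.0191] F [-6.   0.4 13.6] T [0.09 1.54 0.16] 0.0421
lid plane tilt 17.142848626034276 9062 0.000631303556693847 n [-0.294  0.02   0.956] m [0.5565 0.2039 0.0186] m tray axes [ 0.5063  0.1482 -0.2708]
```

Call:
play_rows:
  rows:
    - [[0.08,-0.15,0],0,3.8]
    - [[0.16,-0.3,0],0,3.8]
    - [[0.24,-0.45,0],0,3.8]
    - [[0.32,-0.6,0],0,3.8]
    - [[0.4,-0.75,0],0,3.8]
    - [[0.45,-0.8,0],0,3.8]

```text
time: 11.67
ee_pos: [0.5465, 0.203, 0.0146]
tcp_rot: [-42.9, 89.9, 44.6]
wrist_force: [-5.0, 1.3, 13.2]
opening: 0.042
```

```bash
python3 look.py 15
```

```text
11.67 [0.5465 0.203  0.0146] F [-5.   1.3 13.2] T [ 0.07  1.29 -0.18] 0.042
lid plane tilt 7.267490958153282 8406 0.0005984549631757574 n [-0.126  0.005  0.992] m [0.5682 0.203  0.0134] m tray axes [ 0.5137  0.1461 -0.2811]
```

Call:
play_rows:
  rows:
    - [[0.08,-0.05,0],0,3.8]
    - [[0.16,-0.1,0],0,3.8]
    - [[0.24,-0.15,0],0,3.8]
    - [[0.3,-0.2,0],0,3.8]
    - [[0.3,-0.2,0],0,3.8]

```text
time: 12.13
ee_pos: [0.5492, 0.2029, 0.0123]
tcp_rot: [-60.9, 89.8, 26.5]
wrist_force: [-3.1, 1.3, 15.7]
opening: 0.0418
```

```bash
python3 look.py 16
```

```text
12.13 [0.5492 0.2029 0.0123] F [-3.1  1.3 15.7] T [-0.17  1.05 -0.22] 0.0418
lid plane tilt 2.919813760210105 8170 0.0005737324587071482 n [-0.051  0.001  0.999] m [0.573  0.2027 0.0101] m tray axes [ 0.5161  0.1454 -0.2863]
```

View pics/w16.png

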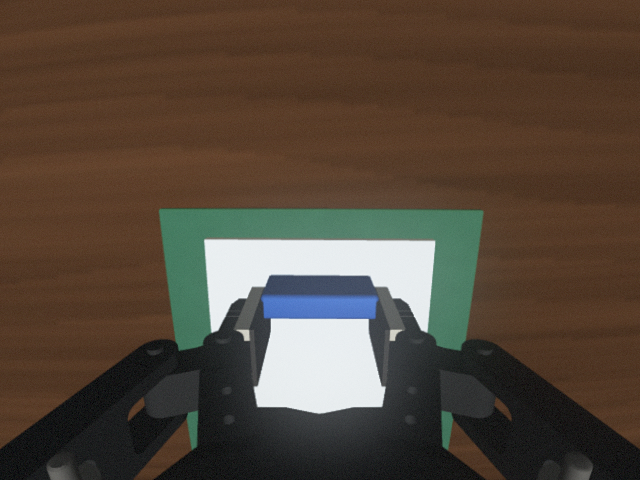

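The tilt is down to 2.9°. One more small press, then I open.

Call:
play_rows:
  rows:
    - [[0.08,0,0],0,3.8]
    - [[0.15,0,0],0,3.8]
    - [[0.15,0,0],0,3.8]
    - [[0.1,0,0],0,4.4]
    - [[0,0,0],0,5]
    - [[-0.1,0,0],0,5.5]
    - [[-0.1,0,0],0,6]
    - [[-0.1,0,0],0,6]

```text
time: 12.85
ee_pos: [0.5478, 0.2023, 0.0105]
tcp_rot: [112.7, 90.0, -159.9]
wrist_force: [-0.2, -0.1, -0.5]
opening: 0.0599
```

```bash
python3 look.py 17
```

```text
12.85 [0.5478 0.2023 0.0105] F [-0.2 -0.1 -0.5] T [0.06 0.01 0.02] 0.0599
lid plane tilt 0.0634691363520222 8207 0.0005509569903090305 n [-0.001  0.001  1.   ] m [0.5722 0.2025 0.0077] m tray axes [ 0.5142  0.1453 -0.288 ]
```

View pics/w17.png

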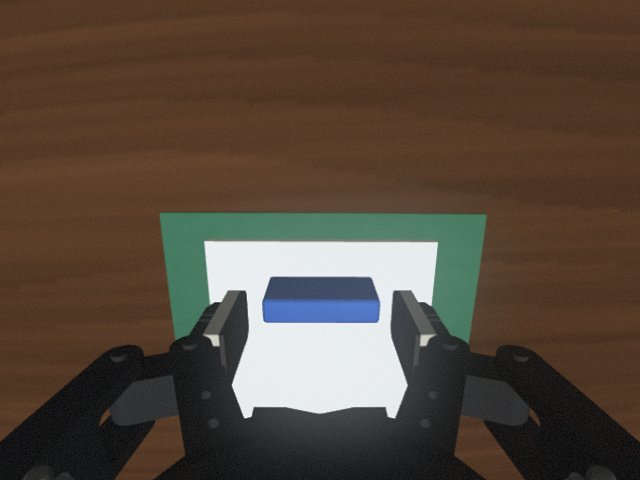

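The lid lies flat at 0.06° tilt. Next I go straight up, then measure the magnifier.

Call:
play_rows:
  rows:
    - [[-0.5,0,0],0,7]
    - [[-1.5,0,0],0,7]
    - [[-3.5,0,0],0,7]
    - [[-7,0,0],0,7]
    - [[-11,0,0],0,7]
    - [[-15,0,0],0,7]
    - [[-19,2,0],0,7]
    - [[-23,4,-3],0,7]
    - [[-27,7,-6],0,7]
    - [[-31,10,-9],0,7]
    - [[-34,13,-12],0,7]
    - [[-36,15,-15],-4,7]

```text
time: 13.9
ee_pos: [0.421, 0.0928, 0.3408]
tcp_rot: [-77.2, 89.9, 14.2]
wrist_force: [0.8, -0.7, 0.1]
opening: 0.0699
```

Call:
play_rows:
  rows:
    - [[0,0,0],-2,7]
    - [[0,0,0],-4,7]
    - [[0,0,0],-4,7]

```text
time: 14.15
ee_pos: [0.4223, 0.093, 0.3398]
tcp_rot: [-82.9, 89.8, 12.5]
wrist_force: [-0.4, -0.3, -0.6]
opening: 0.07
```

Run:
```python
from geo import *
o=bot.get_obs(); print(o['ee_pos'],o['q'].round(1))
C={}
for n in ('scene','top'):
    p,d=bot.camera(n); cm=model(bot,n); cv2.imwrite(f'pics/{n}20.png',p)
    hsv=cv2.cvtColor(p,cv2.COLOR_BGR2HSV).astype(int); H,S,V=hsv[...,0],hsv[...,1],hsv[...,2]
    Cl=cloud(cm,d)
    m=(H>4)&(H<22)&(S>190)&(V>120)&(Cl[...,2]>.25)&(Cl[...,1]<0)
    uv=np.argwhere(m)[:,::-1].astype(np.float32)
    print(n,len(uv),uv.min(0),uv.max(0),uv.mean(0)); r=cv2.minAreaRect(uv); print(r, np.median(Cl[m],0))
    C[n]=(cm,r[0])
    if n=='scene':
        w=(S<40)&(V>150)&(Cl[...,1]>.1)&(Cl[...,2]<.02)&(Cl[...,2]>.003)&(abs(Cl[...,0]-.6)<.12)
        Pl=Cl[w]; print('lid',len(Pl),cv2.minAreaRect(Pl[:,:2].astype(np.float32)))
        q=cv2.resize(p[110:330,140:280],None,fx=2.7,fy=2.7,interpolation=cv2.INTER_CUBIC); cv2.imwrite('pics/s20z.png',q)
P=tri([C['scene'][0],C['top'][0]],[C['scene'][1],C['top'][1]])
print('grip tri',P, [proj(c[0],P)-np.array(c[1]) for c in C.values()])
# expected hinge from geometry
bc=np.array([.489,-.1678,.0913]); lip=bc-ex*.0205-ez*.012   # bar: .020+play; under z=-4 => lip z = bar-12
print('lip',lip)
```

```text
[0.42229355 0.09304005 0.33983921] [ 12.4  -7.1  10.6 107.6   0.    6.9]
scene 163 [187. 135.] [206. 144.] [196.3865  139.69939]
((196.47952270507812, 139.7254180908203), (19.55571937561035, 8.238751411437988), 5.194429397583008) [ 0.56354848 -0.16024466  0.32957786]
lid 5009 ((0.6164109110832214, 0.35264909267425537), (0.41741567850112915, 0.1689157634973526), 83.1714096069336)
top 91 [401. 206.] [416. 213.] [408.30768 210.     ]
((408.3243408203125, 209.94593811035156), (6.247161388397217, 15.124707221984863), 80.53767395019531) [ 0.55857546 -0.16064596  0.32985937]
grip tri [ 0.55991354 -0.16183154  0.32615594] [array([[0.10297503, 0.01295844]]), array([[ 0.07501701, -0.03050816]])]
lip [ 0.47730338 -0.16895511  0.0706577 ]
```

View pics/scene20.png

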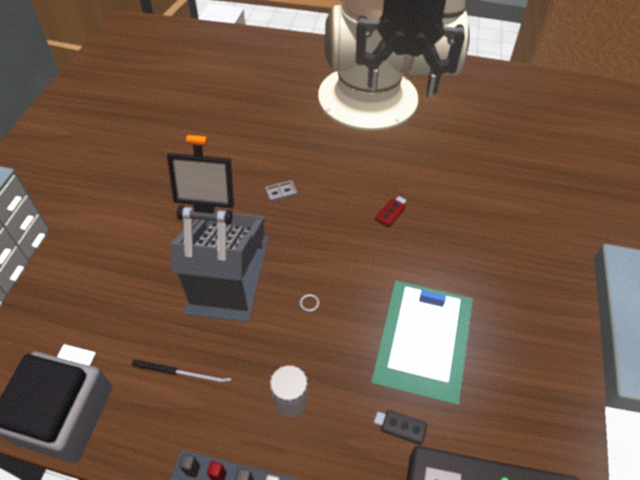

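View pics/top20.png

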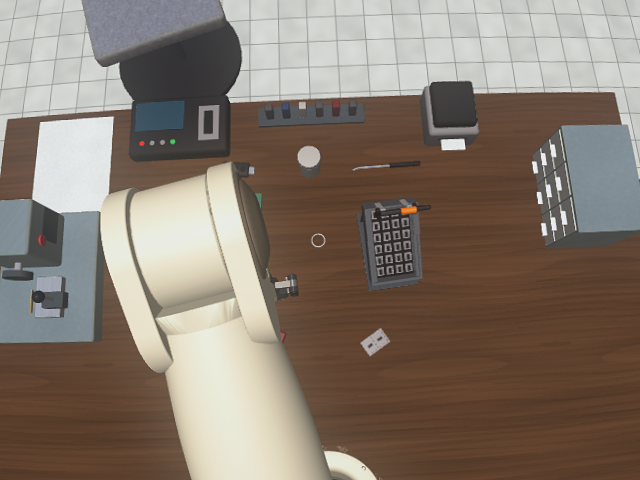

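The lid lies centred on the green mat with the bar up, and the tray is open. Next I solve for the hinge.

Run:
```python
from geo import *
lip=np.array([.4773,-.16896,.0697]); g=np.array([.5600,-.1618,.326])
l=(g-lip)@T; print('grip in lip frame',l)
dz=l[2]-.061; dx=np.sqrt(.122**2-dz**2) if dz<.122 else 0
print(dz,dx)
sc=model(bot,'scene'); tp=model(bot,'top')
for xh in (.14,.15,.16,.17):
    for y in (-.03,.03):
        H=lip+T@np.array([xh,y,.061]); print(xh,y,H.round(4),proj(sc,H),proj(tp,H), 'dist',np.hypot(l[0]-xh,dz))
p=cv2.imread('pics/scene20.png'); cv2.imwrite('pics/s20z.png',cv2.resize(p[190:270,160:260],None,fx=7,fy=7,interpolation=cv2.INTER_CUBIC))
```

```text
grip in lip frame [ 0.20003298 -0.00100223  0.18046065]
0.11946065094839622 0.024761923895074076
0.14 -0.03 [ 0.5706 -0.1899  0.1925] [[191.96849363 206.87777848]] [[411.64481671 222.44192427]] dist 0.13369669505188225
0.14 0.03 [ 0.5647 -0.1302  0.1925] [[230.15332803 210.68433639]] [[381.54813306 226.70150753]] dist 0.13369669505188225
0.15 -0.03 [ 0.5792 -0.189   0.1975] [[189.83104303 209.04479018]] [[411.25798172 217.55860351]] dist 0.12951504388289223
0.15 0.03 [ 0.5733 -0.1293  0.1975] [[228.42599413 212.91122897]] [[381.07096923 221.81172178]] dist 0.12951504388289223
0.16 -0.03 [ 0.5878 -0.1882  0.2025] [[187.64598477 211.26116712]] [[410.86693372 212.64689404]] dist 0.1259900270504733
0.16 0.03 [ 0.5819 -0.1285  0.2025] [[226.65949172 215.18944218]] [[380.5897272  216.89322422]] dist 0.1259900270504733
0.17 -0.03 [ 0.5964 -0.1873  0.2075] [[185.41175987 213.52856773]] [[410.47164405 207.7068867 ]] dist 0.12317803067256146
0.17 0.03 [ 0.5905 -0.1276  0.2075] [[224.85250615 217.52072938]] [[380.10439204 211.94610056]] dist 0.12317803067256146
```

View pics/s20z.png

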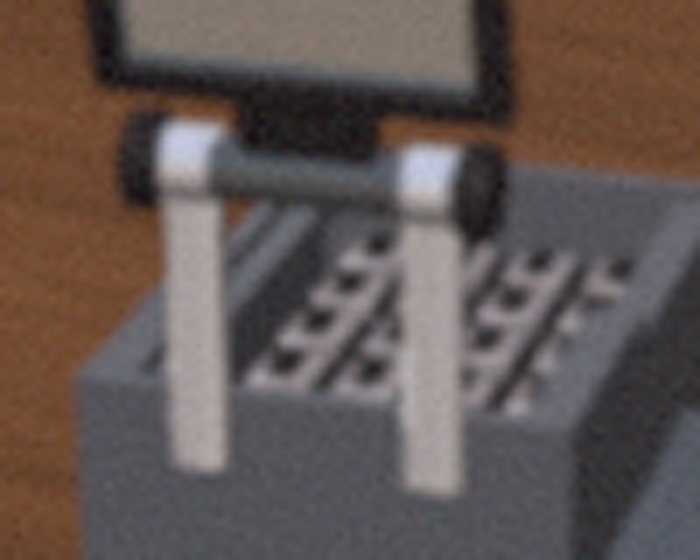

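The hinge fits at lip-frame x≈0.171, giving a hinge-to-grip distance of 123 mm (122 nominal) and an angle of about 1.81 rad. I'll move above the grip.

```bash
python3 -c "
from geo import *
shift([.50,-.165,.40],95.64)"
```

```text
t 14.25 pos [0.4225 0.0934 0.3386] shift cm [ -6.14  -5.3  -26.45]
tool z heading 95.36 y axis [-0.996 -0.093 -0.001] x [ 0.001  0.    -1.   ]
turn -0.28
```

Call:
play_rows:
  rows:
    - [[-2,0,-1],0,6]
    - [[-4,0,-3],0,6]
    - [[-6,0,-6],0,6]
    - [[-6.1,-1,-9.5],0,6]
    - [[-6.1,-1.5,-13],0,6]
    - [[-6.1,-2,-16.5],0,6]
    - [[-6.1,-3,-20],0,6]
    - [[-6.1,-4,-23],-0.3,6]
    - [[-6.1,-5,-25.5],-0.3,6]
    - [[-6.1,-5.3,-26.4],-0.3,6]
    - [[-6.1,-5.3,-26.4],-0.3,6]
    - [[-6.1,-5.3,-26.4],-0.3,6]

```text
time: 15.25
ee_pos: [0.5004, -0.164, 0.3986]
tcp_rot: [55.3, 89.9, 151.0]
wrist_force: [-0.4, 0.7, -0.6]
opening: 0.06
```

Run:
```python
from geo import *
o=bot.get_obs(); p,d=bot.camera('wrist'); cv2.imwrite('pics/w21.png',p)
cm=model(bot,'wrist',o); Cl=cloud(cm,d); hsv=cv2.cvtColor(p,cv2.COLOR_BGR2HSV).astype(int); H,S,V=hsv[...,0],hsv[...,1],hsv[...,2]
m=(H>4)&(H<22)&(S>190)&(V>120)&(Cl[...,2]>.25)
uv=np.argwhere(m)[:,::-1].astype(np.float32); print(len(uv),cv2.minAreaRect(uv),np.median(Cl[m],0), Cl[m].min(0),Cl[m].max(0))
c=cv2.minAreaRect(uv)[0]
sc=model(bot,'scene'); tp=model(bot,'top')
P=tri([cm,sc,tp],[c,(196.48,139.73),(408.32,209.95)]); print('tri3',P, proj(cm,P)-c,proj(sc,P)); print('tri wrist+top',tri([cm,tp],[c,(408.32,209.95)]),tri([cm,sc],[c,(196.48,139.73)]))
shift([.558,-.162,.39],95.64)
```

```text
return _methods._mean(a, axis=axis, dtype=dtype,
  ret = um.true_divide(
Traceback (most recent call last):
ValueError: zero-size array to reduction operation minimum which has no identity
```

View pics/w21.png

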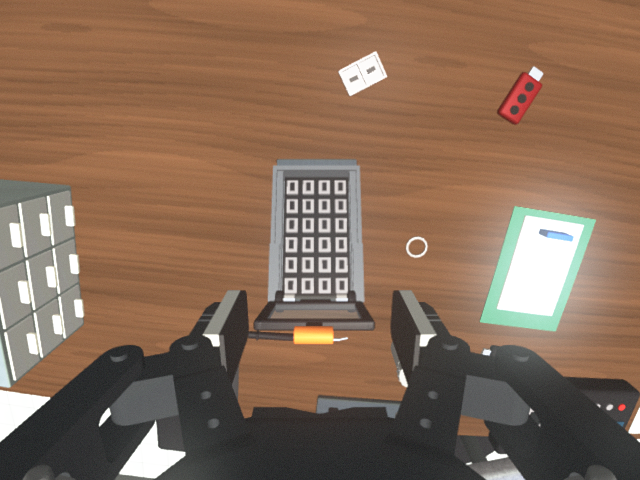

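The orange barrel is at (313,335), between the fingers. I'll triangulate it.

Run:
```python
from geo import *
o=bot.get_obs(); p=cv2.imread('pics/w21.png'); cm=model(bot,'wrist',o); hsv=cv2.cvtColor(p,cv2.COLOR_BGR2HSV).astype(int); H,S,V=hsv[...,0],hsv[...,1],hsv[...,2]
m=(H>4)&(H<25)&(S>150)&(V>150); m[:,:280]=0;m[:,345:]=0;m[:320]=0;m[350:]=0
m=cv2.morphologyEx(m.astype(np.uint8),cv2.MORPH_OPEN,np.ones((3,3)))
uv=np.argwhere(m)[:,::-1].astype(np.float32); r=cv2.minAreaRect(uv); print(len(uv),r,uv.min(0),uv.max(0)); c=r[0]
sc=model(bot,'scene'); tp=model(bot,'top')
P=tri([cm,sc,tp],[c,(196.48,139.73),(408.32,209.95)]); print('tri3',P, proj(cm,P)-c,proj(sc,P),proj(tp,P)); print('wt',tri([cm,tp],[c,(408.32,209.95)]),'ws',tri([cm,sc],[c,(196.48,139.73)]))
shift([.558,-.162,.39],95.64)
```

```text
443 ((313.0, 334.5), (17.0, 40.0), 90.0) [293. 326.] [333. 343.]
tri3 [ 0.55989065 -0.1613816   0.3263211 ] [[-1.14129775  0.14847304]] [[196.88113252 139.68460961]] [[408.15298918 209.91341118]]
wt [ 0.55917106 -0.1610384   0.32770444] ws [ 0.55998782 -0.16121872  0.3263303 ]
t 15.3 pos [ 0.5002 -0.1634  0.3992] shift cm [ 0.92 -5.77 -0.44]
tool z heading 95.74 y axis [-0.995 -0.1    0.   ] x [-0.  0. -1.]
turn 0.1
```

Call:
play_rows:
  rows:
    - [[0,-1.5,-0.1],0,5]
    - [[0,-3.5,-0.2],0,5]
    - [[0,-5.2,-0.3],0,5]
    - [[0.5,-5.9,-0.35],0,5]
    - [[2,-5.9,-0.35],0,5]
    - [[4,-5.9,-0.35],0,5]
    - [[6,-5.9,-0.35],0,5]
    - [[7.4,-5.9,-0.35],0,5]
    - [[8,-5.9,-0.35],0,5]
    - [[8,-5.9,-0.35],0,5]
  squeeze: 30

```text
time: 16.13
ee_pos: [0.5586, -0.161, 0.3183]
tcp_rot: [67.3, 89.9, 163.1]
wrist_force: [-0.6, -0.1, 0.0]
opening: 0.0495
```

Run:
```python
from geo import *
o=bot.get_obs(); print(o['wrist_force'].round(1)); p,d=bot.camera('wrist'); cv2.imwrite('pics/w22.png',p)
p,d=bot.camera('scene'); cv2.imwrite('pics/s22.png',cv2.resize(p[40:260,100:330],None,fx=2.6,fy=2.6))
shift([.56,-.161,.3185],95.64)
```

```text
[-0.6 -0.1  0. ]
t 16.23 pos [ 0.5591 -0.1614  0.3202] shift cm [ 0.17 -0.09  0.03]
tool z heading 95.77 y axis [-0.995 -0.1   -0.001] x [ 0.001 -0.    -1.   ]
turn 0.13
```

View pics/w22.png

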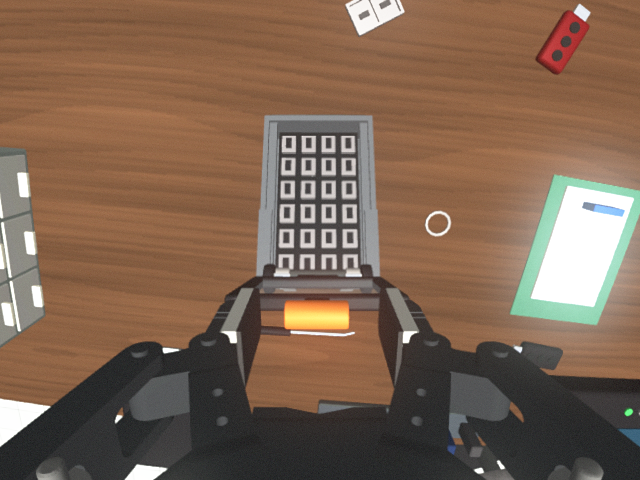

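View pics/s22.png

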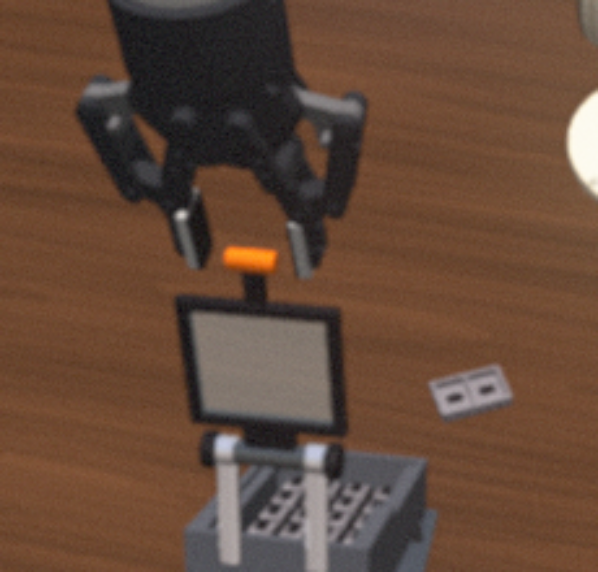

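The barrel is centred between the pads at (316,316). I'll close on it.

Call:
play_rows:
  rows:
    - [[0.1,-0.1,0],0,3.5]
    - [[0.1,-0.1,0],0,2.4]
    - [[0.1,-0.1,0],0,2.2]
    - [[0.1,-0.1,0],0,2.2]
    - [[0.1,-0.1,0],0,2.2]
    - [[0.1,-0.1,0],0,2.2]
    - [[0.1,-0.1,0],0,2.2]
  squeeze: 30

```text
time: 16.82
ee_pos: [0.5608, -0.1619, 0.3191]
tcp_rot: [-109.8, 89.9, -14.1]
wrist_force: [-0.4, -0.8, 5.9]
opening: 0.025
```

Run:
```python
from geo import *
o=bot.get_obs(); print(o['ee_pos'],o['wrist_force'].round(1),o['opening'])
h=np.array([.171,0,.061]); r=.122
a0=np.arctan2(.1195,-(.200-.171))
print('theta0',a0)
R=rot(o['tcp_rot'])
def P(t): return T@(h+r*np.array([-np.cos(t),0,np.sin(t)]))
for t in np.arange(1.8,-.13,-.1):
    d=(P(t)-P(1.8))@R*100; print(round(t,2),d.round(2))
```

```text
[ 0.56076775 -0.16194229  0.31907226] [-0.4 -0.8  5.9] 0.024952984079882532
theta0 1.8088717465241426
1.8 [0. 0. 0.]
1.7 [0.41 1.15 0.  ]
1.6 [0.93 2.25 0.  ]
1.5 [1.56 3.29 0.01]
1.4 [2.29 4.27 0.01]
1.3 [3.12 5.17 0.01]
1.2 [4.03 5.98 0.01]
1.1 [5.01 6.7  0.01]
1.0 [6.07 7.31 0.02]
0.9 [7.18 7.82 0.02]
0.8 [8.33 8.21 0.02]
0.7 [9.52 8.49 0.02]
0.6 [10.73  8.64  0.02]
0.5 [11.95  8.68  0.02]
0.4 [13.16  8.59  0.02]
0.3 [14.37  8.38  0.02]
0.2 [15.54  8.05  0.02]
0.1 [16.68  7.61  0.02]
-0.0 [17.76  7.06  0.02]
-0.1 [18.79  6.4   0.02]
```

Gripped at 25 mm. I'll follow the arc.

Call:
play_rows:
  rows:
    - [[0.15,0.5,0],0,2.2]
    - [[0.41,1.15,0],0,2.2]
    - [[0.65,1.7,0],0,2.2]
    - [[0.93,2.25,0],0,2.2]
    - [[1.25,2.8,0],0,2.2]
    - [[1.56,3.3,0],0,2.2]
    - [[1.9,3.8,0],0,2.2]
    - [[2.3,4.25,0],0,2.2]
    - [[2.7,4.7,0],0,2.2]
    - [[3.1,5.15,0],0,2.2]
    - [[3.1,5.15,0],0,2.2]

```text
time: 17.73
ee_pos: [0.5082, -0.1672, 0.288]
tcp_rot: [-156.1, 90.0, -60.4]
wrist_force: [-6.0, -0.4, 4.9]
opening: 0.025
```

Run:
```python
from geo import *
o=bot.get_obs(); print(o['ee_pos'],o['wrist_force'].round(1),o['torque'].round(2),o['opening']); p,d=bot.camera('wrist'); cv2.imwrite('pics/w23.png',p)
p,d=bot.camera('scene'); cv2.imwrite('pics/s23.png',cv2.resize(p[40:260,100:330],None,fx=2.6,fy=2.6))
```

```text
[ 0.50819788 -0.16715426  0.28799848] [-6.  -0.4  4.9] [-0.09  1.08  0.05] 0.024951732393094842
```

View pics/w23.png

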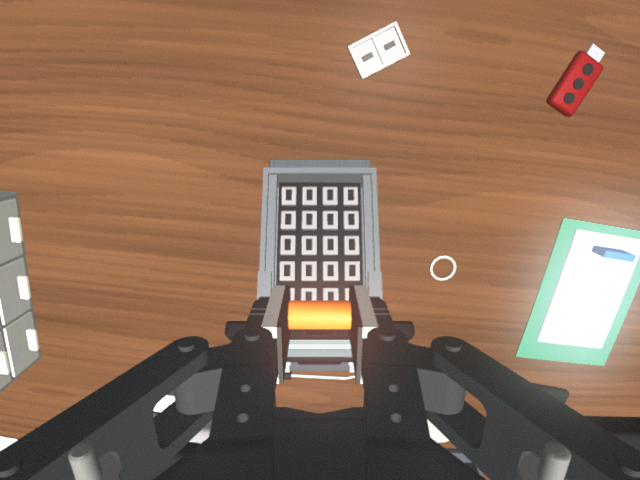

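View pics/s23.png

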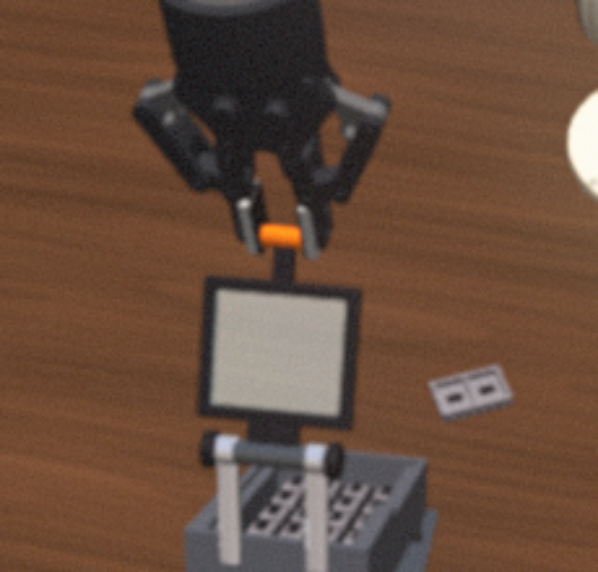

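The magnifier follows the grip with about 7 N at the wrist. Continuing.

Call:
play_rows:
  rows:
    - [[0.45,0.42,0],0,2.2]
    - [[0.93,0.83,0],0,2.2]
    - [[1.9,1.55,0],0,2.2]
    - [[2.95,2.15,0],0,2.2]
    - [[4.1,2.67,0],0,2.2]
    - [[5.2,3.06,0],0,2.2]
    - [[6.4,3.35,0],0,2.2]
    - [[7.6,3.5,0],0,2.2]
    - [[8.85,3.53,0],0,2.2]
    - [[10.05,3.45,0],0,2.2]
    - [[10.05,3.45,0],0,2.2]

```text
time: 18.75
ee_pos: [0.4739, -0.1705, 0.1846]
tcp_rot: [76.5, 89.8, 172.2]
wrist_force: [-4.0, -1.0, -2.0]
opening: 0.0246
```

Run:
```python
from geo import *
o=bot.get_obs(); print(o['ee_pos'],o['wrist_force'].round(1),o['torque'].round(2),o['opening']); p,d=bot.camera('wrist'); cv2.imwrite('pics/w24.png',p)
p,d=bot.camera('scene'); cv2.imwrite('pics/s24.png',cv2.resize(p[90:310,100:330],None,fx=2.6,fy=2.6))
```

```text
[ 0.47389336 -0.17048185  0.18461115] [-4. -1. -2.] [-0.37  0.71  0.07] 0.02464825319337109
```

View pics/w24.png

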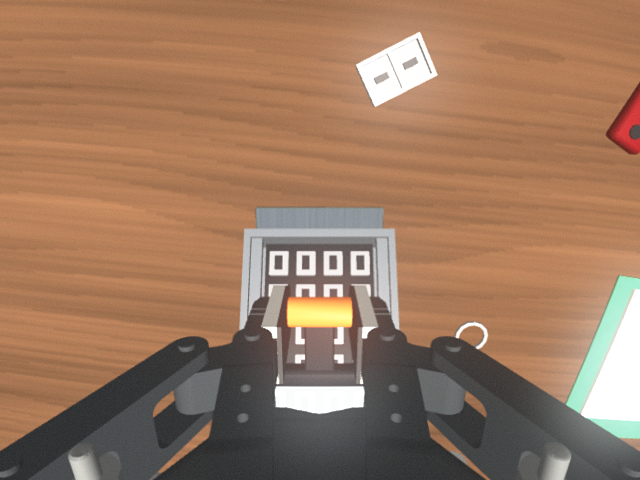

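View pics/s24.png

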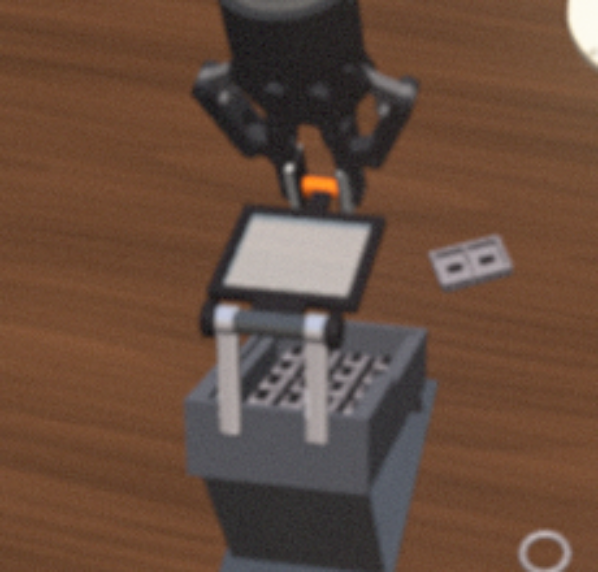

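About 0.4 rad remains. I'll do the rest slowly.

Call:
play_rows:
  rows:
    - [[0.6,-0.1,0],0,2.2]
    - [[1.2,-0.2,0],0,2.2]
    - [[1.8,-0.37,0],0,2.2]
    - [[2.4,-0.54,0],0,2.2]
    - [[2.95,-0.75,0],0,2.2]
    - [[3.5,-0.98,0],0,2.2]
    - [[4,-1.22,0],0,2.2]
    - [[4.3,-1.4,0],0,2.2]
    - [[4.5,-1.5,0],0,2.2]
    - [[4.5,-1.5,0],0,2.2]
    - [[4.5,-1.5,0],0,2.2]

```text
time: 19.77
ee_pos: [0.4891, -0.169, 0.1414]
tcp_rot: [79.2, 89.9, 174.9]
wrist_force: [-3.2, -0.6, -4.3]
opening: 0.0247
```

```bash
cat > mag.py <<'E'
from geo import *
import sys
k=sys.argv[1]
o=bot.get_obs(); print(round(o['time'],2),o['ee_pos'],o['wrist_force'].round(1),o['opening']); p,d=bot.camera('wrist'); cv2.imwrite(f'pics/w{k}.png',p)
p,d=bot.camera('scene'); cv2.imwrite(f'pics/s{k}.png',cv2.resize(p[90:310,100:330],None,fx=2.6,fy=2.6)); cv2.imwrite(f'pics/sf{k}.png',p)
C=cloud(model(bot,'scene'),d)
lip=np.array([.4773,-.16896,.0697]); L=(C-lip)@T
# frame/lens plane: points within z .03-.09 (normal), y +-.044, x between .06 and .15
m=(d>0)&(abs(L[...,1])<.043)&(L[...,0]>.068)&(L[...,0]<.150)&(L[...,2]>.04)&(L[...,2]<.095)
P=L[m]
for _ in range(3):
    A=np.c_[P[:,0],P[:,1],np.ones(len(P))]; c,*_=np.linalg.lstsq(A,P[:,2],rcond=None); e=A@c-P[:,2]; P=P[abs(e)<2.5*e.std()+1e-4]
print('n',len(P),'slope dz/dx',c,'rms',e.std(),'=> theta (if +: grip low => negative)',-np.arctan(c[0]),'z at mean',P.mean(0))
E
python3 mag.py 25
```

```text
19.77 [ 0.48913796 -0.16898044  0.14142558] [-3.2 -0.6 -4.3] 0.024743189544979265
n 1086 slope dz/dx [-0.08315662 -0.00360875  0.07723667] rms 0.002202984242270902 => theta (if +: grip low => negative) 0.08296573374807747 z at mean [0.10880079 0.00033823 0.06789325]
```

View pics/s25.png

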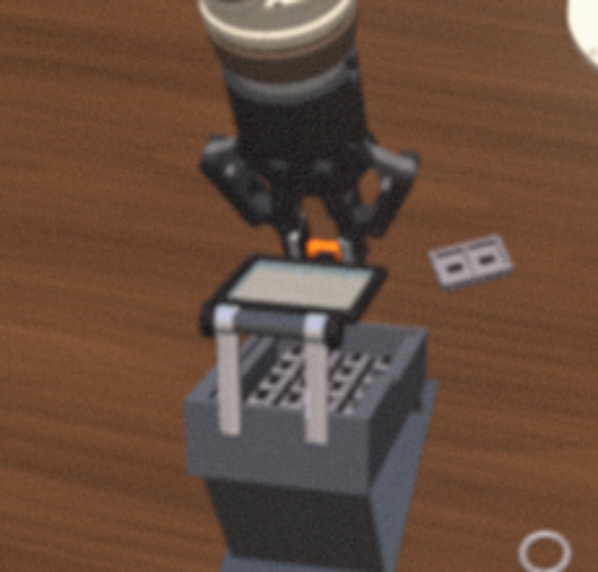

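View pics/w25.png

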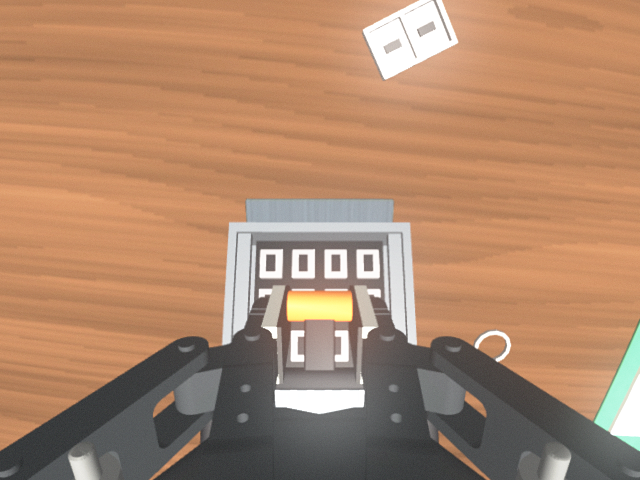

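The depth fit says about +0.08 rad and the barrel height about +0.02 rad. I'll nudge down about 4 mm, release, and measure with a clear view.

Call:
play_rows:
  rows:
    - [[0.2,-0.1,0],0,2.2]
    - [[0.4,-0.2,0],0,2.2]
    - [[0.4,-0.2,0],0,2.2]
    - [[0.4,-0.2,0],0,2.2]

```text
time: 20.2
ee_pos: [0.4913, -0.1688, 0.1377]
tcp_rot: [78.9, 89.9, 174.6]
wrist_force: [-4.8, -1.2, -2.0]
opening: 0.025
```

```bash
python3 mag.py 26
python3 - <<'E'
from geo import *
o=bot.get_obs(); p=cv2.imread('pics/w26.png'); cm=model(bot,'wrist',o)
def orange(p,box):
    hsv=cv2.cvtColor(p,cv2.COLOR_BGR2HSV).astype(int); m=(hsv[...,0]>4)&(hsv[...,0]<28)&(hsv[...,1]>130)&(hsv[...,2]>170); q=np.zeros_like(m); q[box[0]:box[1],box[2]:box[3]]=m[box[0]:box[1],box[2]:box[3]]
    uv=np.argwhere(q)[:,::-1].astype(np.float32); return uv.min(0),uv.max(0),cv2.minAreaRect(uv)[0]
a=orange(p,(285,325,284,356)); print(a)
s=cv2.imread('pics/sf26.png'); b=orange(s,(175,200,205,245)); print(b)
sc=model(bot,'scene'); P=tri([cm,sc],[a[2],b[2]]); lip=np.array([.4773,-.16896,.0697]); print(P,(P-lip)@T, 'theta from z', ((P-lip)@T)[2]-.061)
E
```

```text
20.2 [ 0.4913245  -0.16880285  0.13768607] [-4.8 -1.2 -2. ] 0.024980181800919602
n 1098 slope dz/dx [-0.13523347 -0.00944229  0.08231278] rms 0.005737227831836102 => theta (if +: grip low => negative) 0.13441800854095348 z at mean [1.04976800e-01 1.33614336e-05 6.70763556e-02]
(array([286., 290.], dtype=float32), array([352., 320.], dtype=float32), (318.9999694824219, 304.9999694824219))
(array([218., 184.], dtype=float32), array([229., 189.], dtype=float32), (223.5, 186.5))
[ 0.48539963 -0.17117198  0.15294875] [ 0.04841664 -0.00299729  0.06817402] theta from z 0.007174017442593952
```

Call:
play_rows:
  rows:
    - [[0.4,-0.2,0],0,3]
    - [[0.4,-0.2,0],0,4]
    - [[0.4,-0.2,0],0,5]
    - [[0.4,-0.2,0],0,5]
    - [[-1,-0.2,0],0,5]
    - [[-3,0,0],0,5]
    - [[-6,2,0],0,5]
    - [[-9,5,0],0,5]
    - [[-11,8,0],0,5]
    - [[-11,8,0],0,5]

```text
time: 21.13
ee_pos: [0.4101, -0.1773, 0.2535]
tcp_rot: [-122.4, 89.6, -26.7]
wrist_force: [-0.1, 0.5, 1.0]
opening: 0.0503
```

```bash
python3 mag.py 27; python3 -c "
from geo import *
p,d=bot.camera('top'); cv2.imwrite('pics/t27.png',p);cv2.imwrite('pics/t27z.png',cv2.resize(p[190:300,340:450],None,fx=5,fy=5,interpolation=cv2.INTER_CUBIC))"
```

```text
21.13 [ 0.41006753 -0.17727575  0.2534667 ] [-0.1  0.5  1. ] 0.05029263680537721
n 982 slope dz/dx [-0.01930265 -0.00154727  0.06785079] rms 0.0011628629295317525 => theta (if +: grip low => negative) 0.01930025110844481 z at mean [ 0.1092619  -0.00037999  0.06574234]
```

View pics/w27.png

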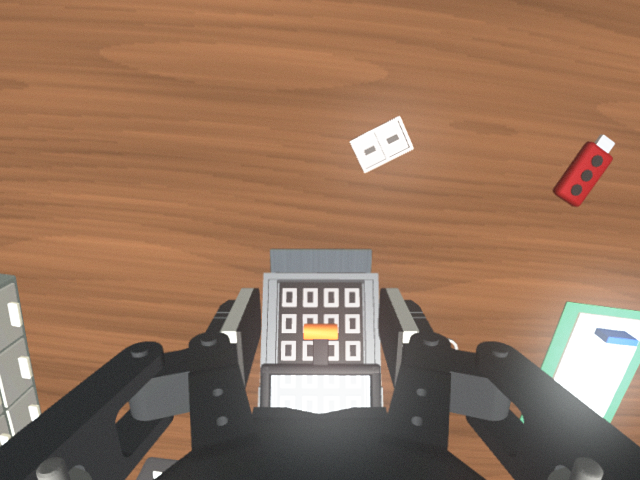

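View pics/s27.png

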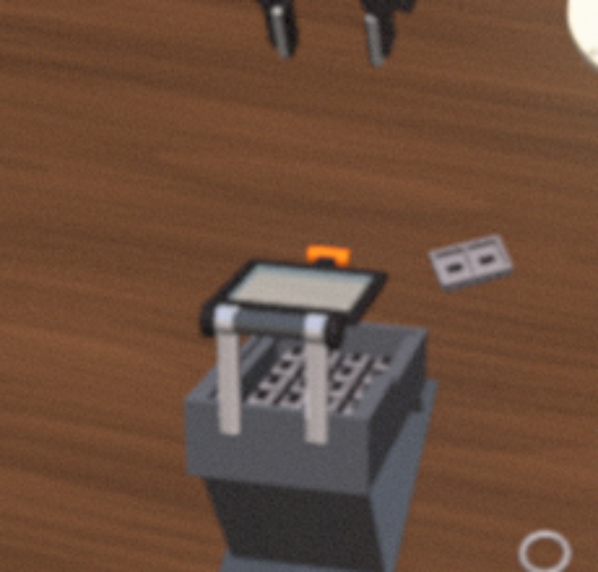

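View pics/t27z.png

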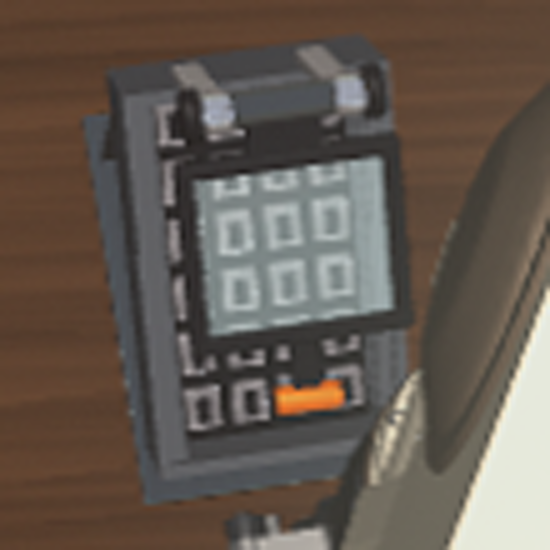

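With a clear view the lens fits at about +0.019 rad to the tray. I'll cross-check with the top camera and the wrist, and check the lid and bystanders.

Run:
```python
from geo import *
lip=np.array([.4773,-.16896,.0697])
def orange(p,box):
    hsv=cv2.cvtColor(p,cv2.COLOR_BGR2HSV).astype(int); m=(hsv[...,0]>4)&(hsv[...,0]<28)&(hsv[...,1]>130)&(hsv[...,2]>170); q=np.zeros_like(m); q[box[0]:box[1],box[2]:box[3]]=m[box[0]:box[1],box[2]:box[3]]
    uv=np.argwhere(q)[:,::-1].astype(np.float32); return cv2.minAreaRect(uv)[0]
o=bot.get_obs(); cw=model(bot,'wrist',o); tp=model(bot,'top'); sc=model(bot,'scene')
a=orange(cv2.imread('pics/w27.png'),(315,350,290,350)); b=orange(cv2.imread('pics/t27.png'),(260,278,390,412)); 
P=tri([cw,tp],[a,b]); l=(P-lip)@T; print('barrel',a,b,P,l,'theta~',(l[2]-.061)/.122)
pt,dt=bot.camera('top'); L=(cloud(tp,dt)-lip)@T
m=(dt>0)&(abs(L[...,1])<.043)&(L[...,0]>.068)&(L[...,0]<.150)&(L[...,2]>.04)&(L[...,2]<.095); Q=L[m]
c=np.polyfit(Q[:,0],Q[:,2],1); print('top plane theta',-c[0],len(Q))
# lid
ps,ds=bot.camera('scene'); C=cloud(sc,ds); hsv=cv2.cvtColor(ps,cv2.COLOR_BGR2HSV)
w=(hsv[...,1]<50)&(hsv[...,2]>140)&(abs(C[...,0]-.606)<.1)&(abs(C[...,1]-.2)<.07)&(C[...,2]<.02); Pl=C[w]; print('lid',cv2.minAreaRect(Pl[:,:2].astype(np.float32)),np.median(Pl[:,2]))
p0=cv2.imread('pics/scene0.png').astype(int); df=(abs(ps.astype(int)-p0).max(2)>60).astype(np.uint8); df=cv2.morphologyEx(df,cv2.MORPH_OPEN,np.ones((3,3))); n,_,st,_=cv2.connectedComponentsWithStats(df); print(st[1:])
print(o['wrist_force'].round(1))
```

```text
barrel (320.0, 331.5) (401.5616149902344, 268.9923400878906) [ 0.48582883 -0.16892439  0.14855178] [ 0.04677935 -0.00080275  0.06404213] theta~ 0.024935458607836313
top plane theta 0.02314417293903517 1656
lid ((0.5947075486183167, 0.210733562707901), (0.12207211554050446, 0.1726870983839035), 87.18624114990234) 0.007448872860454758
[[  57    0   42   17  261]
 [ 100    0    4    3   11]
 [ 113    1    5    3   15]
 [ 181    0    5    3   14]
 [ 189    0    6    3   15]
 [ 176    0   89  113 4702]
 [ 330    0   13   32  177]
 [ 418    0    5    9   39]
 [ 422    0   11   30  179]
 [ 127   11    3    3    9]
 [ 418   10    4    8   28]
 [ 392   11   75   68 2368]
 [ 322   16   15   19  198]
 [ 379   17   32   29  220]
 [ 364   23    3    3    9]
 [ 351   33   41   46  651]
 [ 378   56    4    3   12]
 [ 408   56   10    5   35]
 [ 410   66   14   11   53]
 [ 366   89   53   31 1095]
 [ 186  135   20    9  158]
 [ 194  146    8   14   96]
 [ 168  156    5    6   24]
 [ 185  157    3    3    9]
 [ 175  161   59   38 1599]
 [ 169  163    5   12   42]
 [ 226  162    4    6   21]
 [ 171  176    4   10   33]
 [ 173  187    3    5   15]
 [ 174  194    3    6   18]
 [ 189  195   71   55 1364]
 [ 192  218   27   30  711]
 [ 182  241    3    3    9]
 [ 387  287   74   96 5136]]
[ 0.   0.5 -0. ]
```

```bash
python3 -c "
from workcell import bot
o=bot.get_obs(); print(o['time'],o['qd'].round(2)); print(bot.job_done())"
```

```text
21.3833 [ 0.21  0.64 -0.06  0.25 -0.16 -0.07]
the job is handed in; nothing more can be done
None
```

The tray is open, the lid is on the mat, and the magnifier is folded down and holding by itself. I handed the job in at 21.4 s of the 67 s allowed; no verdict came back.

**Lid:** The tool can only point straight down, so I pinched the pull bar across its 44 mm width instead of square to the slope. I raised the low end about 6 mm, which put it about 2 mm over the lip. Then I slid the lid 75 mm down the slope and carried it to the mat. There I pressed the low edge down and dragged it, so the lid swung flat in the grip before I let go.

**Magnifier:** I pinched the orange barrel at its ends, followed the arc down from about 1.8 rad, and released it.

**Last checks:**
- **Lid position:** it measured 0.06° from level just after release. In the scene picture it lies within the mat, pull bar up.
- **Lid outline:** the last automatic outline gave 122 x 173 mm instead of 98 x 158 mm, probably because it picked up some bright mat. I therefore did not get an exact offset of the lid from the mat's centre.
- **Magnifier angle:** released, it measured +0.019 rad (scene depth), +0.023 rad (top depth) and +0.025 rad (barrel position), against a limit of 0.1. Two fits taken earlier, with the gripper still around it, read higher (0.08 and 0.13 rad). I put those down to the gripper showing up in the depth data.
- **Everything else:** the before-and-after scene comparison showed changes only at the arm, tray, magnifier and lid, so no bystander visibly moved. The gripper was clear, with wrist force about 0.

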